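# Lock a vial rack onto the slant stand with a quarter-turn T-key

## Robot

A 6-joint arm with a two-finger parallel gripper is mounted at the origin on the work surface. World frame = base frame: x ahead of the robot, y to its left, z up, the work surface at z = 0. Lengths are in m, angles in degrees, forces in N, time in s.
With the tool pointing down it reaches from about 0.25 to 0.725 m from the base axis. Payload 9.7 kg.
Tool frame: the origin (TCP) lies between the finger pads; the fingertips stand 11 mm ahead of it and the grasp point (between the pads) lies 8 mm behind it; z points along the fingers, x is the direction in which the jaws open and shut, and the axes are right-handed (so a half turn about z gives the same grasp; the last joint's range is limited). The gripper opens to 85 mm and grips with 20 to 120 N. Pads are 22 mm wide; open, the fingers measure 114 mm over their backs; the gripper's body (76 mm by 85 mm) begins 54 mm behind the grasp point. The pads swing forward as they close: fully open they stand 13 mm farther back than shut.
Start: joints at [64.114, 4.979, 10.078, 95.1, 0, 90], TCP at [0.24, 0.495, 0.242] pointing down, gripper open.
Joint ranges: [-179.16, 179.16], [-48.56, 103.87], [-65.8, 70.77], [-126.05, 130.52], [-82.76, 87.17], [-180, 180]. Speed limits (degrees/s): [127.2, 127.2, 147.25, 180, 180, 180].

## Interface

Orientations are given as [roll, pitch, yaw] about the fixed x, y, z axes, in that order (R = Rz(yaw) Ry(pitch) Rx(roll)).
In Python, from workcell import get_obs, camera, job_done, spotter gives the robot as it stands.
- The arm moves only by the tool play_rows, never from a script. Its argument "rows" is a list of rows, each a list of 3 entries, a list of its own where there are three numbers: the closure, from 0 (fully open) to 1 (shut), then the shift along the tool's x, y, z in cm, then the turn, a rotation vector about the tool's x, y, z in degrees. In form: [[claw, [x, y, z], [wx, wy, wz]], ...]. A call has 1 to 12 rows; each row shifts and turns the pose as measured when the row begins, along the tool's axes as they then stand; what a row does not reach is not made up. A row lasts 1/10 s, in which the tool goes at most 50 mm and 8.59 degrees, less where a joint would pass 70% of its speed; a pose out of reach is approached as far as the arm can. A call is refused whole if a number of a shift passes 5 or a number of a turn 8.59, either way. A call with a gripper value outside its range is refused whole. The fingers move at their own pace and stop on an object; "newtons" is the grip in N (left out, the last holds). Time passes only in rows, so rows that do not move let the fingers close. It gives the time, the measured TCP pose, the force and the opening at its end, in the units of the state.
- get_obs(): the state, without advancing time (a new reading comes with each control period).
- camera(name): name is "side" or "top" or "wrist"; returns a dict with "img" (420x560x3 uint8, red, green, blue), "intrinsics" (3x3 intrinsics, pixels), "k1" (the pictures are not rectified: a ray, as slopes to the right and down, at radius r is drawn at 1 + k1 r^2 times it, then the intrinsics apply), "xyz" and "orientation" of the camera in the world. Camera axes: x right, y down, z forward; pixel columns grow to the right and rows downward; lengths in m; the calibration is good to about 2 mm. A picture is of the moment at which its call begins. There is no depth.
- job_done(): hands the job in, once; it reports no verdict.
Trained networks look in a picture, given as the dict that the camera call returned (one of the last four; its "shot" number tells which), for a name from the list of things; names that differ only in an ending like _2 or _b are one class to them, and where a whole thing is asked for, a point or a joint stands for the part that bears it (a point fixed in the world has none). Each returns a list of dicts, best first, with "confidence" (0 to 1); they miss things now and then, are a little off and sometimes report something else, mostly with a low value. They report only what shows in the picture. A call takes as long as a camera call. They do not tell look-alikes from the thing itself.
- spotter.spot_in(picture, thing): "point" ([x, y, z] in m, in world coordinates, good to about 4 mm: the middle of the surface that is visible of it).
- spotter.trace(picture, thing): "pixels" (420x560 bool, what is visible of it).
The state is a dict: "time": time; "q": joint angles; "qd": joint speeds; "joint_efforts": joint torques, N m; "ee_pos": TCP position; "tcp_rot": TCP orientation; "wrist_force": force on the tool from outside, world axes, zero at the start; "torque": the same for the moment, N m; "opening": finger opening in m.
Only numpy, scipy, OpenCV 4.12 (cv2) and the standard library are available. Lean on these libraries where they do the work, as an engineer would, in place of code of your own. Each camera call takes 0.05 s, during which the arm holds its last target.

## Task

Set the white vial rack gently into its place on the sloping deck of the slant stand, against the lower stops and between the end stops with its slotted lug over the slot in the deck, without tipping it over. Then take the steel T-key from its park block, pass its T-head through the lug and the deck slot until its collar sits on the lug, turn it a quarter turn so that the head is crosswise under the slot, and let go. Leave the stack of dishes, the bottle and the beaker where they stand.

Things in the scene. Friction and masses are not known exactly. Their poses are not given: they have to be found in the camera images.
- rack: White plastic vial rack, loose, 0.22 kg, starts flat on the work surface. Origin: centre of the underside of its block; z up, y along its length. Block 52 (x) by 100 (y) by 38 mm high; 4 amber vials in one row with black caps rise to 60 mm. From its -y end a lug, 52 mm wide, 6 mm thick, flush with the underside, runs from y = -50 to -126 mm.
- rack_mid (a point): Middle of the rack's block, 26 mm above its underside; axes as rack. A good place to grip, across x (52 mm wide). The centre of mass lies within 15 mm of it.
- rack_slot (a point): Centre of the through slot in the rack's lug, at rack x = 0, y = -90 mm, 3 mm above the underside; 42 mm (x) by 20 mm (y).
- deck: Sloping aluminium deck of the fixed slant stand, 72 (x) by 196 (y) by 6 mm thick. Origin: on its top face, 70 mm above the work surface; z is the face's outward normal, leaning 30 degrees from vertical towards the robot's side; x points up the slope, y is level. The rack is home when rack coincides with deck, axes alike. Beneath the slot is free space; no stop on the upper side.
- stand: The fixed stand that carries the deck. Origin on the work surface, 70 mm straight below the deck's. Stops on the deck (deck x, y): two lower stops, 10 mm high, x -26 to -34 mm, 16 mm wide at y = +40 and -40 mm, the gap between free for a finger; end stops, 8 mm high, inner faces at y = +52.5 and -128.5 mm, giving the rack 2.5 mm of play at each end.
- deck_slot (a point): Centre of the through slot in the deck, on the top face, at deck x = 0, y = -90 mm. The slot is 34 mm long in x (up the slope) and 13 mm wide in y; axes as deck.
- key: Steel T-key, loose, 0.12 kg, starts upright in the park block, collar on its top. Origin: centre of the underside of the round collar (40 mm diameter, 4 mm thick); z up the stem to the grip. When locked, the origin is 6 mm above the deck face and x lies along deck y, either way round and turned either way; the head then has 3 mm of play under the deck. No turning stop.
- key_grip (a point): Centre of the T-key's flat aluminium grip bar, 33 mm above the collar's underside; the bar is 44 (x) by 12 (y) by 22 mm high, on a 10 mm stem; axes as key. Grip across y.
- key_head (a point): Centre of the T-key's head, 18.5 mm below the collar's underside: 30 (x) by 9 (y) by 7 mm, parallel to the grip bar, the lowest 3 mm reduced to 27 by 6 mm, tip 22 mm below the collar; stem between collar and head 8.4 mm thick.
- park: Fixed grey block 60 by 60 by 40 mm in which the T-key is parked. Origin: centre of its underside. A slot 40 (x) by 16 (y) mm goes through it from top to bottom.
- dishes_mid (a point): Bystander: stack of three petri dishes, 92 mm diameter, 45 mm high; point on its axis 22 mm above its underside.
- bottle_mid (a point): Bystander: amber glass bottle, 66 mm diameter, 130 mm high; point on its axis 65 mm above its underside.
- beaker_mid (a point): Bystander: small glass beaker, 56 mm diameter, 65 mm high; point on its axis 32 mm above its underside.
Things that resemble listed ones, but are neither listed nor needed, are in the scene too. Of the things that look like the stand, the smallest one is meant.

How it is judged:
By the outcome, as a careful person would: the job done as asked, in the order asked, and still so for the second after the job is handed in, with the robot touching nothing.
It also fails if it takes over 64 s, if anything falls off the work surface, if the arm or the gripper's body presses on something with over 40 N, if the wrist force passes 120 N, or if a joint passes its speed limit or range.

## Working session

There is one attempt and no reset: what is moved stays moved. The work goes in short steps, Python scripts to look and compute and a tool call to move; the robot and the scene stay as the last step left them, time stands still between calls to the robot, and variables do not carry over. Pictures are saved under pics/ and viewed, and the job is handed in when it is done.

Besides the shell and the picture viewer there is one more tool, called as a command line: name --argument value ..., lists and objects as JSON in quotes. play_rows: Moves the arm, as the interface text tells. Its arguments: {"type":"object","properties":{"rows":{"type":"array","items":{"type":"array"}},"newtons":{"type":"number"}},"required":["rows"]}

```bash
ls; mkdir -p pics; python3 - <<'E'
from workcell import get_obs, camera, job_done, spotter
import cv2,pickle
o=get_obs();print(o)
for n in ["side","top","wrist"]:
    c=camera(n); cv2.imwrite(f"pics/{n}0.png",c["img"][:,:,::-1]); pickle.dump(c,open(f"{n}0.pkl","wb"))
    print(n,c["intrinsics"],c["k1"],c["xyz"],c["orientation"])
    for t in ["rack","stand","deck","key","park","dishes_mid","bottle_mid","beaker_mid","rack_slot","deck_slot","key_grip"]:
        try:
            print(t,[([round(float(v),4) for v in d["point"]],round(d["confidence"],2)) for d in spotter.spot_in(c,t)])
        except Exception as e: print(t,e)
print(get_obs()["time"])
E
```

```text
pics
{'time': 0.0, 'q': array([6.41161953e+01, 5.01190712e+00, 1.00351253e+01, 9.50990180e+01,
       1.75676433e-03, 9.00017129e+01]), 'qd': array([ 0.07453428,  0.02424371, -0.07043866, -0.01501813, -0.03466629,
       -0.12922303]), 'joint_efforts': array([ 3.22715736e-03, -5.20387137e+01,  4.64804757e+01,  1.62244641e-02,
        2.57454549e-04,  1.46391648e-05]), 'ee_pos': array([0.24000375, 0.49464323, 0.24158132]), 'tcp_rot': array([-1.79998246e+02,  7.57998529e-02,  6.41144824e+01]), 'wrist_force': array([ 0.00221958,  0.11541022, -0.24120289]), 'torque': array([-0.0086724 , -0.01347227,  0.04088914]), 'opening': 0.08553746011419823}
side [[503.15934532   0.         267.84532258]
 [  0.         503.15934532 209.13232722]
 [  0.           0.           1.        ]] -0.07706161982739411 [ 0.21790049 -0.9220507   0.79464669] [-126.91487476    0.27720465  -12.14384482]
rack [([0.4671, -0.2143, 0.0239], 0.74)]
stand [([0.2237, 0.2455, 0.0887], 0.74), ([0.2011, -0.3457, 0.0896], 0.69), ([0.5875, 0.0716, 0.0624], 0.56)]
deck [([0.1976, -0.3145, 0.1016], 0.9), ([0.2236, 0.2809, 0.0992
[... 1426 characters left out ...]
4698, -0.1903, 0.0355], 0.91)]
deck_slot [([0.6011, 0.1112, 0.0732], 0.96), ([0.2001, -0.2836, 0.0997], 0.91), ([0.227, 0.3059, 0.1053], 0.67)]
key_grip [([0.6642, -0.2152, 0.0634], 0.58)]
wrist [[289.63067894   0.         279.53089592]
 [  0.         289.63067894 208.28893961]
 [  0.           0.           1.        ]] -0.02713500899441083 [0.16986188 0.52898471 0.37555483] [1.62176398e+02 6.37220454e-02 6.41004999e+01]
rack []
stand [([0.213, 0.3397, 0.0949], 0.93)]
deck [([0.2221, 0.3281, 0.1], 0.88)]
key []
park []
dishes_mid [([0.4434, 0.1479, 0.0433], 0.62)]
bottle_mid []
beaker_mid [([0.4456, 0.336, 0.0146], 0.73)]
rack_slot []
deck_slot [([0.219, 0.3259, 0.097], 0.9)]
key_grip []
1.8
```

View pics/side0.png

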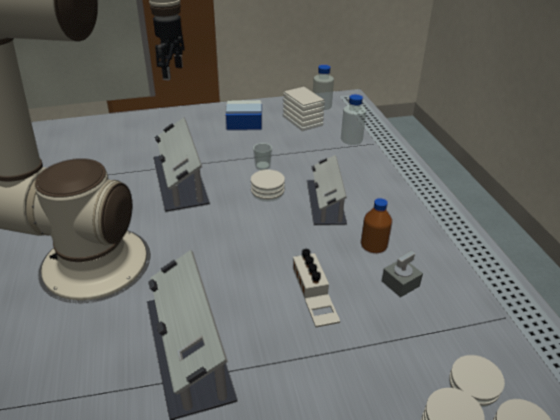

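View pics/top0.png

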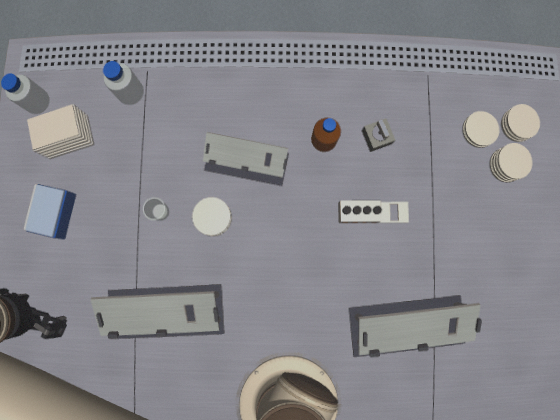

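View pics/wrist0.png

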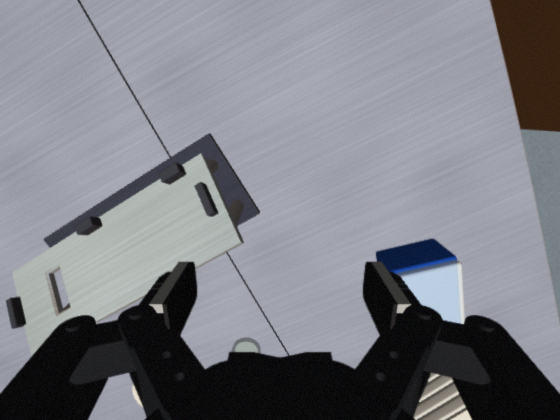

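```bash
cat > h.py <<'E'
import numpy as np, cv2, pickle, json
from scipy.spatial.transform import Rotation as R
def Rm(rpy): return R.from_euler('xyz',rpy,degrees=True)
def cam(c):
    return Rm(c["orientation"]).as_matrix(), np.array(c["xyz"])
def proj(c,P):
    Rc,t=cam(c); P=np.atleast_2d(P); q=(P-t)@Rc
    s=q[:,:2]/q[:,2:]; r2=(s**2).sum(1,keepdims=True); s=s*(1+c["k1"]*r2)
    K=np.array(c["intrinsics"]); return np.c_[s[:,0]*K[0,0]+K[0,2], s[:,1]*K[1,1]+K[1,2]]
def ray(c,uv):
    K=np.array(c["intrinsics"]); uv=np.atleast_2d(np.float64(uv))
    d=np.c_[(uv[:,0]-K[0,2])/K[0,0],(uv[:,1]-K[1,2])/K[1,1]]; s=d.copy()
    for _ in range(20): s=d/(1+c["k1"]*(s**2).sum(1,keepdims=True))
    Rc,t=cam(c); v=np.c_[s,np.ones(len(s))]@Rc.T
    return t, v/np.linalg.norm(v,axis=1,keepdims=True)
def onplane(c,uv,p0,n):
    t,v=ray(c,uv); p0=np.array(p0);n=np.array(n)
    return t+v*(((p0-t)@n)/(v@n))[:,None]
def onz(c,uv,z): return onplane(c,uv,[0,0,z],[0,0,1])
def tri(cs,uvs):
    A=np.zeros((3,3));b=np.zeros(3)
    for c,uv in zip(cs,uvs):
        t,v=ray(c,uv);v=v[0];M=np.eye(3)-np.outer(v,v);A+=M;b+=M@t
    return np.linalg.solve(A,b)
def plan(p,Rr,p1,R1,claw,step=4.0,ang=8.0,round_=2):
    """rows from pose p,Rr (m, Rotation) to p1,R1, straight line"""
    dv=(Rr.inv()*R1).as_rotvec(degrees=True); n=int(np.ceil(max(np.linalg.norm(p1-p)*100/step,np.linalg.norm(dv)/ang,1)))
    rows=[]; Rc=Rr;pc=p
    for i in range(1,n+1):
        # evolve from rounded values
        pt=p+(p1-p)*i/n; Rt=Rr*R.from_rotvec(dv*i/n,degrees=True)
        s=np.round(Rc.inv().apply(pt-pc)*100,round_); w=np.round((Rc.inv()*Rt).as_rotvec(degrees=True),1)
        rows.append([claw,s.tolist(),w.tolist()])
        pc=pc+Rc.apply(s/100); Rc=Rc*R.from_rotvec(w,degrees=True)
    return rows,pc,Rc
def obs_pose():
    from workcell import get_obs
    o=get_obs(); return np.array(o["ee_pos"]),Rm(o["tcp_rot"]),o
def shoot(n,name):
    from workcell import camera
    c=camera(n); cv2.imwrite(f"pics/{name}.png",c["img"][:,:,::-1]); pickle.dump(c,open(f"{name}.pkl","wb")); return c
def load(name): return pickle.load(open(f"{name}.pkl","rb"))
def zoom(name,box,f,out):
    im=cv2.imread(f"pics/{name}.png"); x0,y0,x1,y1=box
    cv2.imwrite(f"pics/{out}.png",cv2.resize(im[y0:y1,x0:x1],None,fx=f,fy=f,interpolation=cv2.INTER_CUBIC))
def show(rows):
    for i in range(0,len(rows),12): print(json.dumps(rows[i:i+12]))
E
python3 - <<'E'
from h import *
zoom("top0",(190,110,410,240),3.6,"topz"); zoom("side0",(280,140,450,330),3.1,"sidez")
p,r,o=obs_pose()
rows,_,_=plan(p,r,np.array([.59,.04,.26]),Rm([180,0,0]),0,step=4.5); show(rows)
E
```

```text
[[0, [-1.97, 3.95, -0.14], [0.0, 0.0, 4.9]], [0, [-1.63, 4.1, -0.13], [0.0, 0.0, 5.0]], [0, [-1.26, 4.23, -0.14], [0.0, 0.0, 4.9]], [0, [-0.9, 4.32, -0.13], [0.0, 0.0, 4.9]], [0, [-0.53, 4.39, -0.14], [0.0, 0.0, 5.0]], [0, [-0.14, 4.41, -0.14], [0.0, 0.0, 4.9]], [0, [0.23, 4.4, -0.13], [0.0, -0.0, 4.9]], [0, [0.62, 4.38, -0.14], [0.0, -0.0, 5.0]], [0, [0.99, 4.3, -0.14], [0.0, -0.0, 4.9]], [0, [1.35, 4.2, -0.13], [0.0, -0.0, 4.9]], [0, [1.71, 4.07, -0.14], [0.0, -0.0, 4.9]], [0, [2.05, 3.91, -0.13], [0.0, -0.0, 5.0]]]
[[0, [2.38, 3.72, -0.14], [0.0, -0.0, 4.9]]]
```

View pics/topz.png

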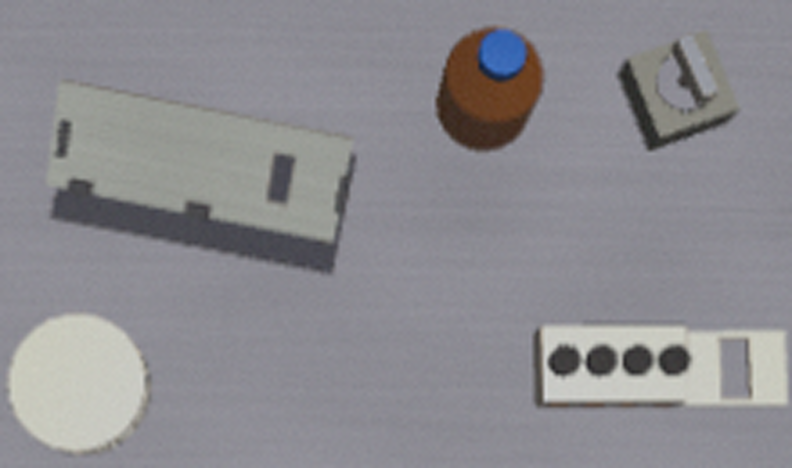

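play_rows --rows '[[0, [-1.97, 3.95, -0.14], [0.0, 0.0, 4.9]], [0, [-1.63, 4.1, -0.13], [0.0, 0.0, 5.0]], [0, [-1.26, 4.23, -0.14], [0.0, 0.0, 4.9]], [0, [-0.9, 4.32, -0.13], [0.0, 0.0, 4.9]], [0, [-0.53, 4.39, -0.14], [0.0, 0.0, 5.0]], [0, [-0.14, 4.41, -0.14], [0.0, 0.0, 4.9]], [0, [0.23, 4.4, -0.13], [0.0, 0.0, 4.9]], [0, [0.62, 4.38, -0.14], [0.0, 0.0, 5.0]], [0, [0.99, 4.3, -0.14], [0.0, 0.0, 4.9]], [0, [1.35, 4.2, -0.13], [0.0, 0.0, 4.9]], [0, [1.71, 4.07, -0.14], [0.0, 0.0, 4.9]], [0, [2.05, 3.91, -0.13], [0.0, 0.0, 5.0]]]'

```text
time: 3.0
ee_pos: [0.5654, 0.0578, 0.2591]
tcp_rot: [-179.9, -0.2, 3.1]
wrist_force: [1.0, -0.4, 0.3]
opening: 0.0854
```

play_rows --rows '[[0, [2.0, 1.5, 0], [0, 0, 3]], [0, [0, 0, 0], [0, 0, 0]]]'

```text
time: 3.2
ee_pos: [0.5891, 0.0384, 0.2581]
tcp_rot: [-180.0, -0.1, -0.5]
wrist_force: [0.8, -0.4, -0.5]
opening: 0.0853
```

```bash
python3 - <<'E'
from h import *
c=shoot("wrist","w1"); print(c["xyz"],c["orientation"])
zoom("w1",(0,0,560,420),1.42,"w1z")
E
```

```text
[0.58950882 0.11653145 0.39139005] [ 1.62182517e+02 -1.52862143e-01 -5.01384684e-01]
```

View pics/w1z.png

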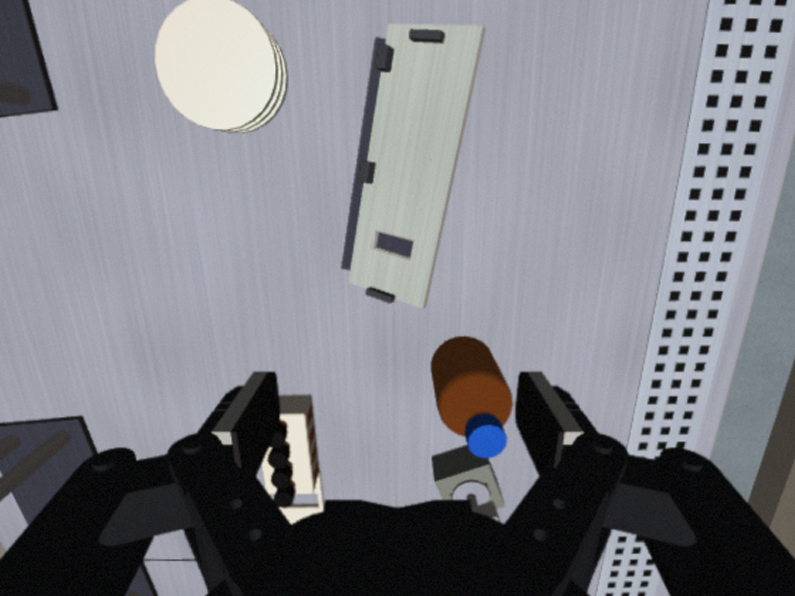

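```bash
python3 - <<'E'
from h import *
zoom("w1",(230,150,360,230),6,"w1a"); zoom("w1",(240,0,370,80),6,"w1b")
E
```

```text
(no output)
```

View pics/w1a.png

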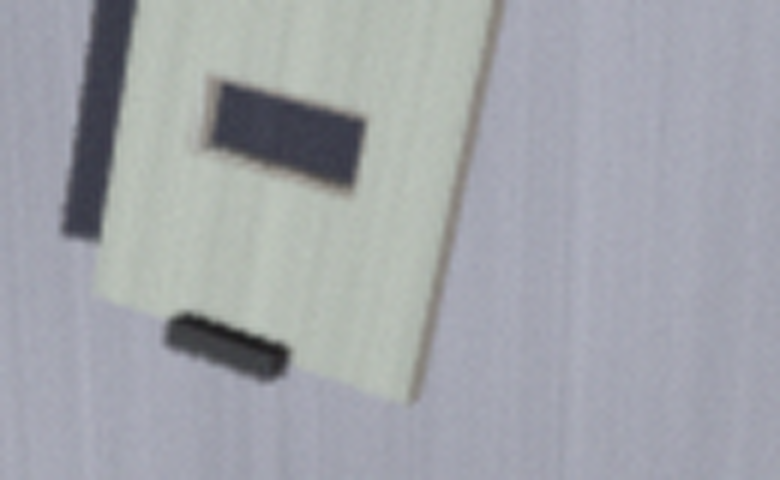

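View pics/w1b.png

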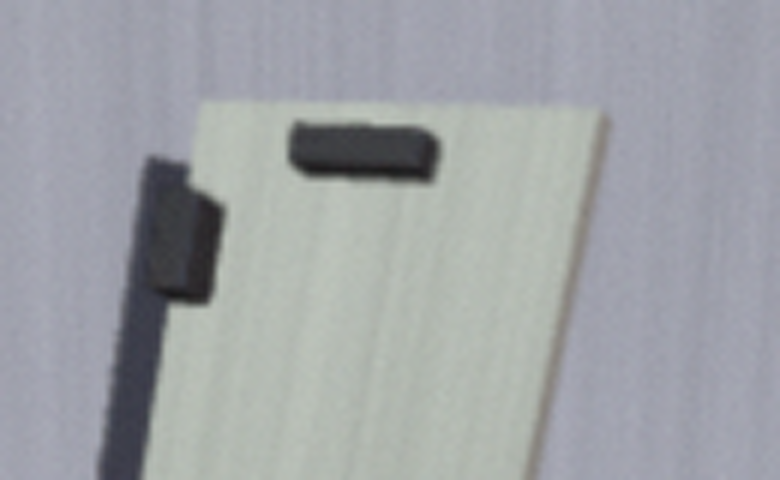

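```bash
cat > fitdeck.py <<'E'
from h import *
from scipy.optimize import least_squares
def z2(box,f,pts): return [(box[0]+(x+.5)/f-.5, box[1]+(y+.5)/f-.5) for x,y in pts]
DM=np.array([[-17,-83.5,0],[17,-83.5,0],[17,-96.5,0],[-17,-96.5,0],[36,-136,0],[-36,-136,0],[-36,60,0],[36,60,0]])/1000
def deckR(yaw,tilt,roll=0): return R.from_euler('z',yaw,degrees=True)*R.from_euler('y',-tilt,degrees=True)*R.from_euler('x',roll,degrees=True)
E
python3 - <<'E'
from fitdeck import *
c=load("w1")
uv=np.array(z2((230,150),6,[(208,76),(366,117),(354,192),(200,152),(415,402),(100,296)])+z2((240,0),6,[(200,101),(606,106)]))
def res(v,full=0):
    P=deckR(v[3],30+ (v[4] if full else 0)).apply(DM)+v[:3]; return (proj(c,P)-uv).ravel()
for full in (0,1):
    s=least_squares(lambda v:res(v,full),[.6,.11,.07,-11,0][:4+full]); print(s.x, np.abs(s.fun).max()); print(s.fun.reshape(-1,2).round(1).tolist())
E
```

```text
[  0.60375612   0.14729846   0.07610682 -10.616271  ] 2.9563811972807343
[[0.9, -1.1], [1.1, -0.7], [0.9, -1.4], [0.4, -2.5], [-0.9, 3.0], [-1.3, 1.8], [-0.4, 0.4], [-0.6, 0.6]]
[  0.60375268   0.14730004   0.07613593 -10.61682604   0.19264474] 2.98802690593746
[[0.9, -1.1], [1.1, -0.7], [0.8, -1.4], [0.4, -2.5], [-1.0, 3.0], [-1.3, 1.8], [-0.3, 0.4], [-0.7, 0.6]]
```

```bash
python3 - <<'E'
from fitdeck import *
c=load("w1")
uv=np.array(z2((230,150),6,[(208,76),(366,117),(354,192),(200,152),(415,402),(100,296)])+z2((240,0),6,[(200,101),(606,106)]))
def res(v,zfix=None):
    M=DM.copy(); M[4:6,1]=v[4]; M[6:,1]=v[4]+.196
    t=v[:3].copy(); 
    if zfix: t[2]=zfix
    P=deckR(v[3],30).apply(M)+t; return (proj(c,P)-uv).ravel()
for zf in (None,.07):
    s=least_squares(lambda v:res(v,zf),[.6,.11,.07,-11,-.136]); print(s.x, np.abs(s.fun).max()); print(s.fun.reshape(-1,2).round(1).tolist())
    # end stop check
    M=np.array([[-8,-128.5,8],[8,-128.5,8],[-8,52.5,8],[8,52.5,8],[-26,32,10],[-26,48,10]])/1000
    t=s.x[:3].copy(); 
    if zf:t[2]=zf
    q=proj(c,deckR(s.x[3],30).apply(M)+t); print(((q[:2]-[230,150]+.5)*6).round(),((q[2:]-[240,0]+.5)*6).round())
E
```

```text
[  0.60347835   0.1448817    0.07233088 -10.65766354  -0.13186827] 1.0139472611763551
[[0.8, 0.5], [0.7, 0.9], [0.4, -0.0], [0.3, -1.0], [-0.8, 0.4], [-0.7, -0.4], [0.2, -0.3], [-0.8, -0.1]]
[[192. 325.]
 [263. 350.]] [[311. 163.]
 [400. 166.]
 [189. 292.]
 [205. 186.]]
[  0.60347579   0.14444118  77.1889183  -10.65975887  -0.13121134] 1.1582791424498282
[[0.9, 0.5], [0.6, 0.9], [0.3, -0.1], [0.4, -1.0], [-0.8, -0.5], [-0.4, -1.1], [0.3, 0.2], [-1.2, 0.5]]
[[193. 324.]
 [263. 349.]] [[310. 170.]
 [399. 174.]
 [189. 298.]
 [205. 193.]]
```

play_rows --rows '[[0, [-0.5, 4.2, 0.5], [0, 0, 0]], [0, [-0.5, 4.2, 0.5], [0, 0, 0]], [0, [-0.5, 4.2, 0.5], [0, 0, 0]], [0, [-0.5, 4.2, 0.5], [0, 0, 0]], [0, [-0.5, 4.2, 0.5], [0, 0, 0]], [0, [-0.5, 4.2, 0.5], [0, 0, 0]], [0, [-0.5, 3.8, 0.5], [0, 0, 0]], [0, [0, 0, 0], [0, 0, 0]]]'

```text
time: 4.05
ee_pos: [0.5494, -0.2514, 0.223]
tcp_rot: [-179.9, -0.2, 0.8]
wrist_force: [0.6, -0.1, -0.2]
opening: 0.0854
```

```bash
python3 - <<'E'
from h import *
c=shoot("wrist","w2"); print(c["xyz"],c["orientation"])
zoom("w2",(0,0,560,420),1.42,"w2z")
E
```

```text
[ 0.54798504 -0.17351902  0.35641458] [162.27339638  -0.2079662    0.80392061]
```

View pics/w2z.png

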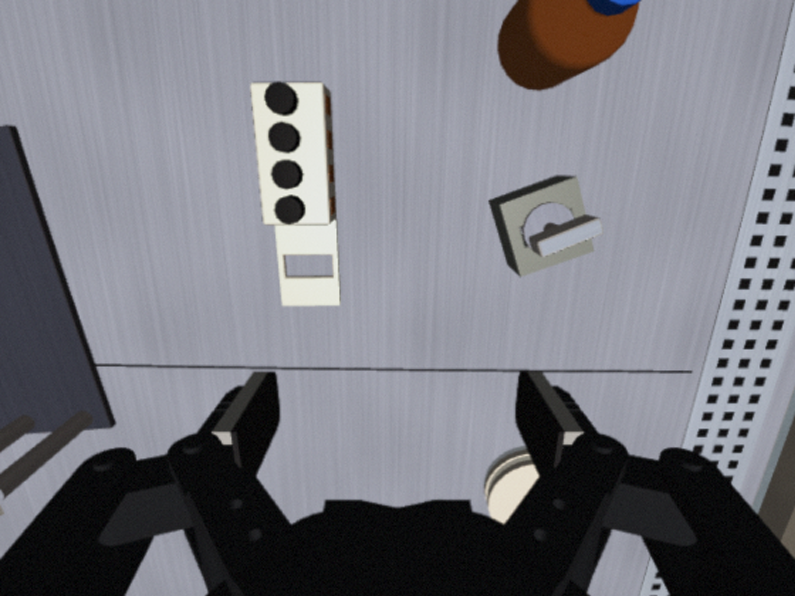

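```bash
python3 - <<'E'
from h import *
zoom("w2",(165,50,265,220),3.5*1.0,"w2a"); zoom("w2",(335,110,435,200),6,"w2b")
E
```

```text
(no output)
```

View pics/w2a.png

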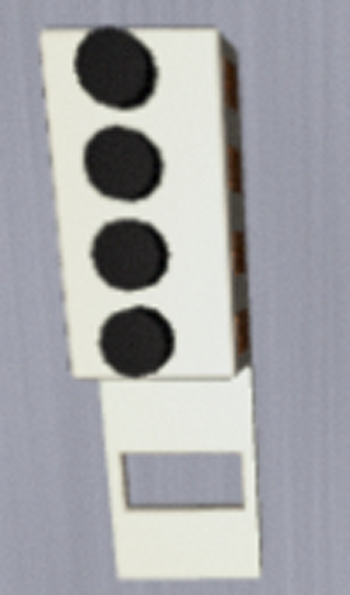

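View pics/w2b.png

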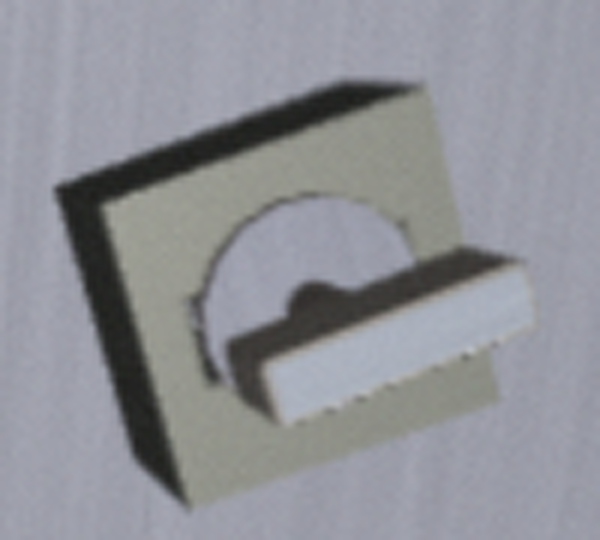

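```bash
python3 - <<'E'
from fitdeck import *
c=load("w2")
uv=np.array(z2((165,50),3.5,[(40,28),(219,28),(72,377),(234,378),(122,452),(243,452),(243,508),(126,509),(118,578),(260,578)]))
M=np.array([[-26,50,38],[26,50,38],[-26,-50,38],[26,-50,38],[-21,-80,6],[21,-80,6],[21,-100,6],[-21,-100,6],[-26,-126,6],[26,-126,6]])/1000
def fit(M,uv,v0,zfix=False):
    def res(v):
        t=np.array([v[0],v[1],0 if zfix else v[3]])
        return (proj(c,R.from_euler('z',v[2],degrees=True).apply(M)+t)-uv).ravel()
    s=least_squares(res,v0); print(s.x.round(4)); print(s.fun.reshape(-1,2).round(1).tolist())
fit(M,uv,[.47,-.17,0,0]); fit(M,uv,[.47,-.17,0],True)
uv=np.array(z2((335,110),6,[(262,362),(522,262),(533,325),(285,425)]))
M=np.array([[-22,6,84],[22,6,84],[22,-6,84],[-22,-6,84]])/1000
fit(M,uv,[.66,-.21,20,0]); fit(M,uv,[.66,-.21,20],True)
uv=np.array(z2((335,110),6,[(105,205),(428,85),(498,400),(190,508)]))
M=np.array([[-30,30,40],[30,30,40],[30,-30,40],[-30,-30,40]])/1000
fit(M,uv,[.66,-.21,20,0]); fit(M,uv,[.66,-.21,20],True)
E
```

```text
[ 4.714e-01 -1.685e-01  7.885e-01  2.000e-04]
[[-0.4, 0.1], [0.5, -0.3], [-0.3, 0.8], [0.8, 0.4], [-0.2, 0.2], [-0.7, 0.1], [0.1, -0.2], [-0.0, -0.4], [0.1, -0.5], [0.1, -0.5]]
[ 0.4714 -0.1686  0.7908]
[[-0.4, 0.1], [0.4, -0.2], [-0.3, 0.8], [0.8, 0.4], [-0.2, 0.2], [-0.7, 0.1], [0.1, -0.2], [0.0, -0.4], [0.1, -0.5], [0.1, -0.5]]
[ 6.716e-01 -2.202e-01  2.328e+01 -1.460e-02]
[[0.3, -0.2], [-0.6, -0.3], [0.5, 0.4], [-0.2, 0.1]]
[ 0.6653 -0.2178 23.0088]
[[-0.9, -0.1], [0.5, -0.9], [1.7, 0.4], [-1.3, 0.8]]
[ 6.66300e-01 -2.18100e-01  2.10143e+01 -1.40000e-03]
[[-0.2, -0.1], [0.0, 0.3], [0.2, -0.0], [0.1, -0.2]]
[ 0.6658 -0.2179 21.0142]
[[-0.4, -0.2], [0.1, 0.1], [0.3, 0.1], [-0.0, 0.0]]
```

play_rows --rows '[[0, [-2.6, -2.8, 4], [0, 0, 0]], [0, [-2.6, -2.8, 4], [0, 0, 0]], [0, [-2.5, -2.8, 3], [0, 0, 0]], [0, [0, 0, 0], [0, 0, 0]]]'

```text
time: 4.5
ee_pos: [0.4717, -0.1621, 0.1127]
tcp_rot: [-179.8, -0.2, 1.2]
wrist_force: [0.5, 1.1, 0.8]
opening: 0.0853
```

```bash
python3 - <<'E'
from h import *
p,r,o=obs_pose(); rows,_,_=plan(p,r,np.array([.4714,-.1686,.018]),Rm([180,0,.8]),0,step=2.5); show(rows)
E
```

```text
[[0, [-0.02, 0.17, 2.37], [-0.1, -0.1, 0.1]], [0, [-0.02, 0.17, 2.36], [-0.0, -0.0, 0.1]], [0, [-0.01, 0.17, 2.37], [-0.1, -0.1, 0.1]], [0, [-0.01, 0.16, 2.37], [-0.0, -0.0, 0.1]]]
```

play_rows --rows '[[0, [-0.02, 0.17, 2.37], [-0.1, -0.1, 0.1]], [0, [-0.02, 0.17, 2.36], [0, 0, 0.1]], [0, [-0.01, 0.17, 2.3], [-0.1, -0.1, 0.1]], [0, [-0.01, 0.16, 1.9], [0, 0, 0.1]], [0, [0, 0, 0], [0, 0, 0]]]'

```text
time: 5.0
ee_pos: [0.4733, -0.1611, 0.0249]
tcp_rot: [180.0, -0.4, 1.6]
wrist_force: [-1.4, -0.6, -0.2]
opening: 0.0855
```

play_rows --rows '[[0, [-0.2, 0.75, 0.4], [0, 0, 0.8]], [0, [0, 0, 0], [0, 0, 0]]]'

```text
time: 5.2
ee_pos: [0.4728, -0.168, 0.0232]
tcp_rot: [179.9, -0.6, 0.9]
wrist_force: [-0.2, -0.8, -0.9]
opening: 0.0851
```

play_rows --rows '[[0, [-0.15, 0.05, 0.7], [0, -0.6, 0]], [1, [0, 0, 0.1], [0, -0.3, 0]], [1, [0, 0, 0], [0, 0, 0]], [1, [0, 0, 0], [0, 0, 0]], [1, [0, 0, 0], [0, 0, 0]], [1, [0, 0, 0], [0, 0, 0]]]' --newtons 40

```text
time: 5.8
ee_pos: [0.4728, -0.1691, 0.0174]
tcp_rot: [179.9, 0.2, 0.9]
wrist_force: [-0.6, -0.6, -0.0]
opening: 0.0513
```

```bash
cat > tgt.py <<'E'
from fitdeck import *
D0=np.array([.6035,.1447,.071]); DR=deckR(-10.66,30)
OFF=np.array([0,-.0005,.0174])
def rackpose(x,y,z): return D0+DR.apply(np.array([x,y,z])+OFF), DR*R.from_euler('x',180,degrees=True)
E
python3 - <<'E'
from tgt import *
p,r,o=obs_pose()
rows,p1,r1=plan(p,r,np.array([.475,-.165,.14]),Rm([180,0,0]),1,step=4); show(rows)
rows,_,_=plan(p1,r1,*rackpose(.004,0,.06),1,step=4); show(rows); print(rackpose(.004,0,.06)[0],rackpose(.004,0,.06)[1].as_euler('xyz',degrees=True))
E
```

```text
[[1, [0.04, -0.09, -3.07], [0.0, 0.1, 0.2]], [1, [0.05, -0.1, -3.06], [0.1, 0.0, 0.3]], [1, [0.05, -0.1, -3.07], [0.0, 0.1, 0.2]], [1, [0.06, -0.1, -3.06], [0.0, 0.0, 0.2]]]
[[1, [1.04, -3.51, -0.0], [-0.3, 3.3, 1.2]], [1, [0.97, -3.53, 0.03], [-0.3, 3.4, 1.1]], [1, [0.9, -3.54, 0.07], [-0.3, 3.3, 1.2]], [1, [0.82, -3.57, 0.11], [-0.3, 3.3, 1.1]], [1, [0.74, -3.58, 0.13], [-0.3, 3.3, 1.2]], [1, [0.66, -3.6, 0.15], [-0.3, 3.4, 1.2]], [1, [0.57, -3.61, 0.17], [-0.3, 3.3, 1.1]], [1, [0.5, -3.62, 0.18], [-0.3, 3.3, 1.2]], [1, [0.4, -3.63, 0.19], [-0.3, 3.3, 1.1]]]
[0.56877971 0.15072659 0.14003037] [180.   -30.   -10.66]
```

play_rows --rows '[[1, [0, 0, -1], [0, 0, 0]], [1, [0.05, -0.1, -3], [0, 0.1, 0.3]], [1, [0.05, -0.1, -3], [0, 0, 0.3]], [1, [0.05, -0.1, -3], [0, 0, 0.3]], [1, [0.05, -0.1, -2], [0, 0, 0]]]'

```text
time: 6.3
ee_pos: [0.4724, -0.1638, 0.1397]
tcp_rot: [-180.0, 0.5, -0.0]
wrist_force: [-0.0, -0.2, -2.5]
opening: 0.0513
```

play_rows --rows '[[1, [1.04, -3.51, 0], [-0.3, 3.3, 1.2]], [1, [0.97, -3.53, 0.03], [-0.3, 3.4, 1.1]], [1, [0.9, -3.54, 0.07], [-0.3, 3.3, 1.2]], [1, [0.82, -3.57, 0.11], [-0.3, 3.3, 1.1]], [1, [0.74, -3.58, 0.13], [-0.3, 3.3, 1.2]], [1, [0.66, -3.6, 0.15], [-0.3, 3.4, 1.2]], [1, [0.57, -3.61, 0.17], [-0.3, 3.3, 1.1]], [1, [0.5, -3.62, 0.18], [-0.3, 3.3, 1.2]], [1, [0.4, -2.6, 0.19], [-0.3, 3.3, 1.1]], [1, [0, 0, 0], [0, 0, 0]]]'

```text
time: 7.3
ee_pos: [0.5692, 0.152, 0.1514]
tcp_rot: [-179.4, -31.1, -11.6]
wrist_force: [-0.5, -1.0, -2.9]
opening: 0.0513
```

```bash
python3 - <<'E'
from tgt import *
c=shoot("wrist","w3"); shoot("side","s3")
p,r,o=obs_pose(); print(p,r.as_euler('xyz',degrees=True),o["time"],o["opening"])
zoom("w3",(0,0,560,420),1.42,"w3z"); zoom("s3",(260,120,440,300),3.3,"s3z")
rows,_,_=plan(p,r,*rackpose(.004,0,.03),1,step=1.5,ang=3); show(rows)
E
```

```text
[0.56920516 0.14979416 0.15182792] [-179.49596188  -31.02172725  -11.58587133] 7.4 0.051697097147472656
[[1, [-0.24, -0.02, 1.33], [-0.0, -0.3, -0.3]], [1, [-0.23, -0.03, 1.32], [-0.0, -0.4, -0.2]], [1, [-0.22, -0.03, 1.33], [-0.0, -0.3, -0.3]]]
```

View pics/w3z.png

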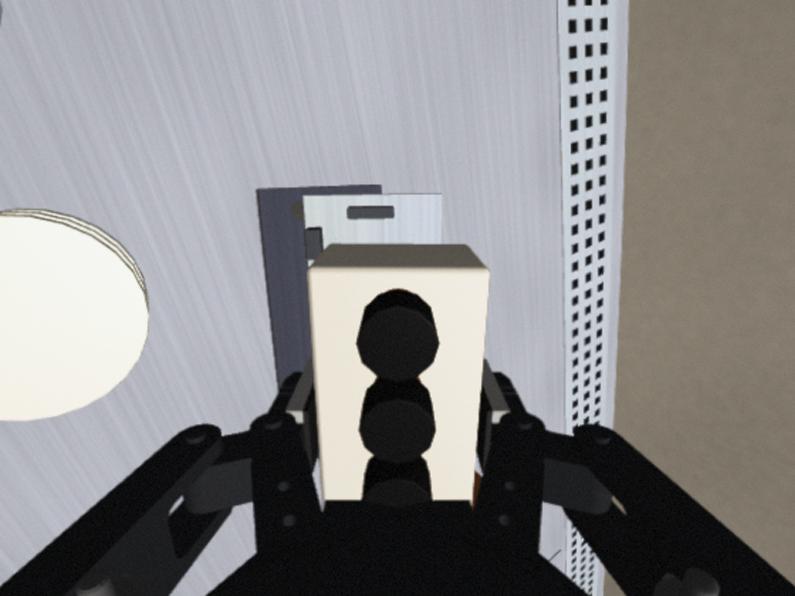

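View pics/s3z.png

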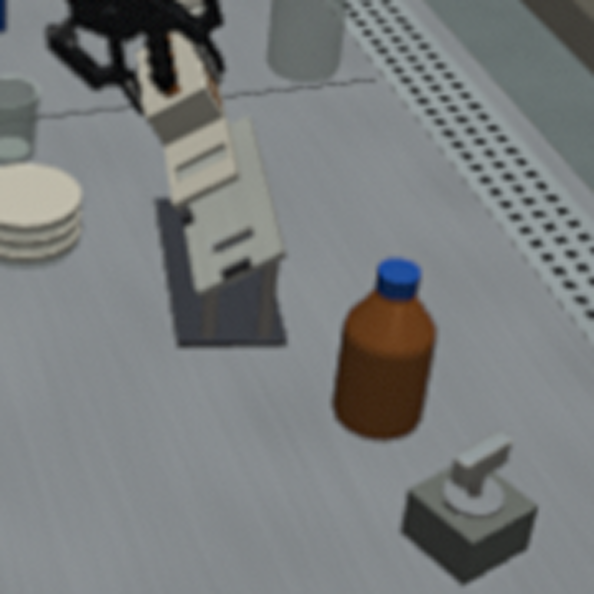

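```bash
python3 - <<'E'
from tgt import *
zoom("w3",(170,120,360,200),4,"w3a")
c=load("w3")
M=np.array([[-36,64,0],[36,64,0],[-10,52.5,8],[10,52.5,8],[-26,48,10],[-26,32,10],[-26,48,0]])/1000
print(((proj(c,D0+DR.apply(M))-[170,120]+.5)*4-.5).round())
# held rack prediction
p=np.array(load("w3")["xyz"]);
from workcell import get_obs
pp,r,o=obs_pose()
Rr=r*R.from_euler('x',180,degrees=True); o0=pp-Rr.apply(OFF)
M=np.array([[-26,50,38],[26,50,38],[-26,50,0],[26,50,0]])/1000
print(((proj(c,o0+Rr.apply(M))-[170,120]+.5)*4-.5).round())
E
```

```text
[[173.  73.]
 [561.  67.]
 [312. 138.]
 [423. 137.]
 [224. 166.]
 [230. 253.]
 [232. 159.]]
[[177. 295.]
 [695. 295.]
 [239. 221.]
 [634. 221.]]
```

View pics/w3a.png

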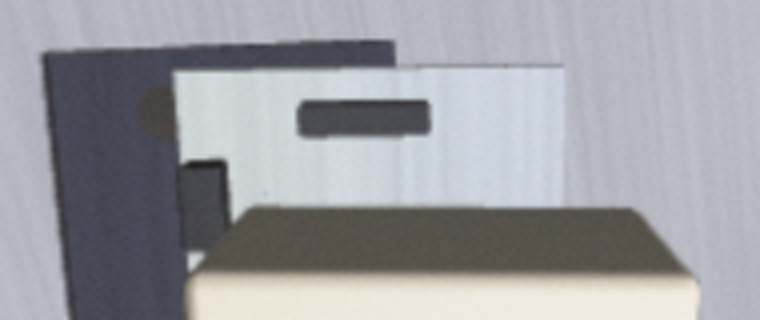

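play_rows --rows '[[1, [-0.24, 0, 1.3], [-0.2, -0.4, -0.4]], [1, [-0.23, 0, 1.3], [-0.2, -0.4, -0.4]], [1, [-0.22, 0, 1.0], [0, -0.3, -0.3]], [1, [0, 0, 0], [0, 0, 0]], [1, [0, 0, 0], [0, 0, 0]]]'

```text
time: 7.9
ee_pos: [0.5825, 0.1429, 0.1136]
tcp_rot: [179.3, -29.6, -10.4]
wrist_force: [0.7, 0.9, -2.2]
opening: 0.0514
```

```bash
cat > err.py <<'E'
from tgt import *
import sys
p,r,o=obs_pose(); Rr=r*R.from_euler('x',180,degrees=True)
e=DR.inv().apply(p-D0)-OFF; print("rack in deck mm",(e*1000).round(1),"rot",(DR.inv()*Rr).as_rotvec(degrees=True).round(2),"F deck",DR.inv().apply(o["wrist_force"]).round(1),o["time"])
a=[float(v) for v in sys.argv[1:4]]
rows,_,_=plan(p,r,*rackpose(*a),1,step=8,ang=8); show(rows)
E
python3 err.py .004 0 .02
```

```text
rack in deck mm [ 3.7 -5.2 29.6] rot [-0.62  0.39  0.21] F deck [-0.7  1.  -2.2] 7.9
[[1, [0.04, -0.53, 0.96], [0.6, 0.4, 0.2]]]
```

play_rows --rows '[[1, [0.04, -0.53, 0.6], [0.6, 0.4, 0.2]], [1, [0, 0, 0], [0, 0, 0]], [1, [0, 0, 0], [0, 0, 0]]]'

```text
time: 8.2
ee_pos: [0.5873, 0.1474, 0.1084]
tcp_rot: [-179.9, -30.1, -10.7]
wrist_force: [0.6, 0.9, -3.1]
opening: 0.0515
```

```bash
python3 err.py .004 0 .012
```

```text
rack in deck mm [ 4.5  0.1 23.2] rot [ 0.02 -0.06 -0.06] F deck [-1.2  1.  -2.9] 8.2
[[1, [-0.05, 0.01, 1.12], [-0.0, -0.1, -0.1]]]
```

play_rows --rows '[[1, [0, 0, 1.1], [0, 0, 0]], [1, [0, 0, 0], [0, 0, 0]], [1, [0, 0, 0], [0, 0, 0]]]'

```text
time: 8.5
ee_pos: [0.5933, 0.1466, 0.0986]
tcp_rot: [-179.9, -30.1, -10.7]
wrist_force: [-0.0, -0.4, -1.8]
opening: 0.0515
```

```bash
python3 err.py .003 0 .005; python3 - <<'E'
from tgt import *
c=shoot("wrist","w4"); shoot("side","s4"); zoom("w4",(170,120,360,200),4,"w4a"); zoom("s4",(290,130,370,200),8,"s4z")
M=np.array([[-36,64,0],[36,64,0],[-10,52.5,8],[10,52.5,8]])/1000
print(((proj(c,D0+DR.apply(M))-[170,120]+.5)*4-.5).round())
E
```

```text
rack in deck mm [ 4.8  0.5 11.7] rot [ 0.06 -0.11 -0.05] F deck [-0.8 -0.4 -1.6] 8.5
[[1, [-0.18, 0.05, 0.67], [-0.1, -0.1, -0.0]]]
[[135.  92.]
 [658.  92.]
 [321. 185.]
 [470. 185.]]
```

View pics/w4a.png

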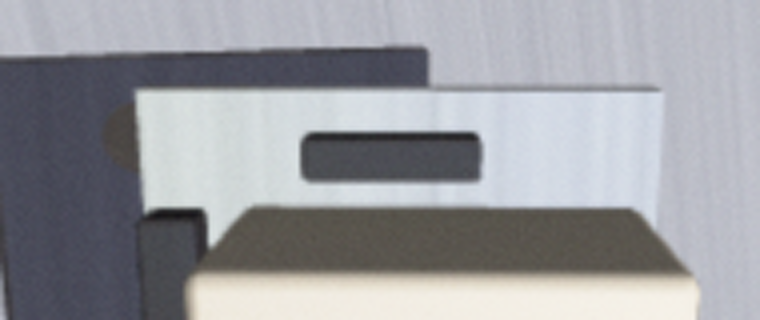

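View pics/s4z.png

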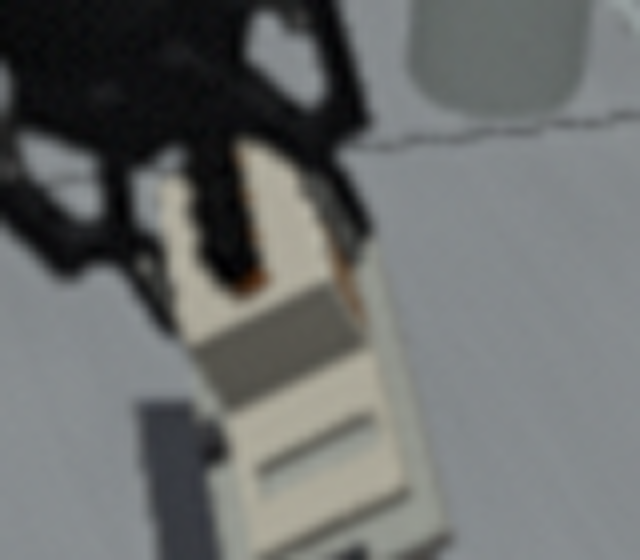

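```bash
python3 - <<'E'
from tgt import *
c=load("w4")
f=lambda pts:np.array(z2((170,120),4,pts))
n=DR.apply([0,0,1])
for z in (.009,.0117,.014):
    P=onplane(c,f([(250,208),(630,208)]),D0+n*z,n); print(z,(DR.inv().apply(P-D0)*1000).round(1))
P=onplane(c,f([(136,88),(660,88)]),D0,n); print((DR.inv().apply(P-D0)*1000).round(1))
P=onplane(c,f([(305,182),(480,182)]),D0+n*.008,n); print((DR.inv().apply(P-D0)*1000).round(1))
E
```

```text
0.009 [[-19.4  49.6   9. ]
 [ 31.3  49.5   9. ]]
0.0117 [[-19.   50.1  11.7]
 [ 30.9  50.   11.7]]
0.014 [[-18.6  50.5  14. ]
 [ 30.5  50.5  14. ]]
[[-35.7  64.6   0. ]
 [ 36.2  64.5   0. ]]
[[-12.1  52.9   8. ]
 [ 11.3  52.8   8. ]]
```

play_rows --rows '[[1, [-0.1, 0, 0.6], [0, 0, 0]], [1, [0, 0, 0.25], [0, 0, 0]], [1, [0, 0, 0], [0, 0, 0]], [1, [0, 0, 0], [0, 0, 0]]]'

```text
time: 9.0
ee_pos: [0.5967, 0.146, 0.0902]
tcp_rot: [-179.9, -30.1, -10.7]
wrist_force: [0.3, -0.2, -2.8]
opening: 0.0512
```

```bash
python3 err.py .003 0 .0
```

```text
rack in deck mm [3.6 0.5 2.7] rot [ 0.06 -0.11 -0.04] F deck [-1.1 -0.1 -2.6] 9.0
[[1, [-0.06, 0.05, 0.26], [-0.1, -0.1, -0.0]]]
```

play_rows --rows '[[1, [0, 0.04, 0.15], [0, 0, 0]], [1, [0, 0, 0], [0, 0, 0]]]'

```text
time: 9.2
ee_pos: [0.5975, 0.1455, 0.0889]
tcp_rot: [-179.9, -30.1, -10.7]
wrist_force: [-0.1, -0.4, -2.1]
opening: 0.0512
```

play_rows --rows '[[1, [0, 0.0, 0.12], [0, 0, 0]], [1, [0, 0, 0], [0, 0, 0]]]'

```text
time: 9.4
ee_pos: [0.5982, 0.1455, 0.0883]
tcp_rot: [-179.9, -30.1, -10.7]
wrist_force: [-1.7, 0.1, -0.8]
opening: 0.0512
```

```bash
python3 err.py .003 0 .0
```

```text
rack in deck mm [4.  0.3 0.2] rot [ 0.08 -0.14 -0.05] F deck [-1.8 -0.2  0.2] 9.4
[[1, [-0.1, 0.03, 0.02], [-0.1, -0.1, -0.0]]]
```

play_rows --rows '[[1, [-0.3, 0, 0.03], [0, 0, 0]], [1, [-0.1, 0, 0], [0, 0, 0]], [1, [0, 0, 0], [0, 0, 0]]]'

```text
time: 9.7
ee_pos: [0.5953, 0.1461, 0.0869]
tcp_rot: [-179.9, -30.3, -10.7]
wrist_force: [0.3, -0.5, -1.2]
opening: 0.0514
```

```bash
python3 err.py .0 0 .0
```

```text
rack in deck mm [0.8 0.3 0.5] rot [ 0.08 -0.26 -0.05] F deck [-0.3 -0.4 -1.2] 9.7
[[1, [-0.08, 0.03, 0.05], [-0.1, -0.3, -0.1]]]
```

play_rows --rows '[[1, [-0.15, 0.02, 0.08], [0, -0.2, 0]], [1, [-0.1, 0, 0.03], [0, 0, 0]], [1, [0, 0, 0], [0, 0, 0]]]'

```text
time: 10.0
ee_pos: [0.5943, 0.1462, 0.0859]
tcp_rot: [-179.9, -30.2, -10.7]
wrist_force: [-1.6, 0.6, -1.3]
opening: 0.0514
```

```bash
python3 err.py .0 0 .0
```

```text
rack in deck mm [-0.6  0.3  0.1] rot [ 0.1  -0.17 -0.08] F deck [-2.1  0.3 -0.3] 10.0
[[1, [0.06, 0.03, 0.01], [-0.1, -0.2, -0.1]]]
```

play_rows --rows '[[1, [-0.15, 0, 0.02], [0, 0, 0]], [1, [0, 0, 0], [0, 0, 0]]]'

```text
time: 10.2
ee_pos: [0.5934, 0.1465, 0.0853]
tcp_rot: [-179.8, -30.2, -10.8]
wrist_force: [0.4, -0.2, 0.4]
opening: 0.0514
```

```bash
python3 err.py .0 0 .0;python3 - <<'E'
from tgt import *
c=shoot("wrist","w5"); shoot("side","s5"); zoom("w5",(170,120,360,200),4,"w5a"); zoom("s5",(280,130,360,200),8,"s5z")
E
```

```text
rack in deck mm [-1.8  0.4  0.1] rot [ 0.11 -0.22 -0.08] F deck [ 0.5 -0.1  0.1] 10.2
[[1, [0.18, 0.04, 0.01], [-0.1, -0.2, -0.1]]]
```

View pics/w5a.png

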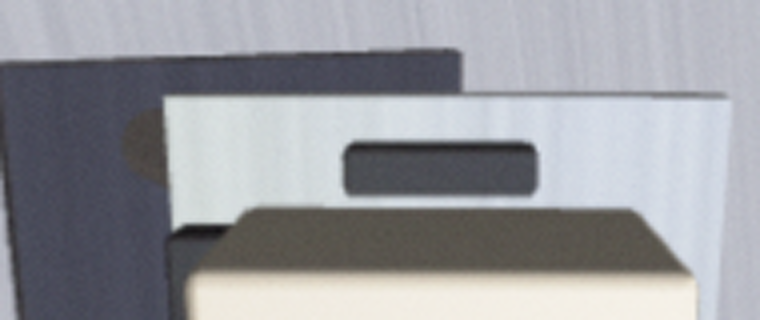

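View pics/s5z.png

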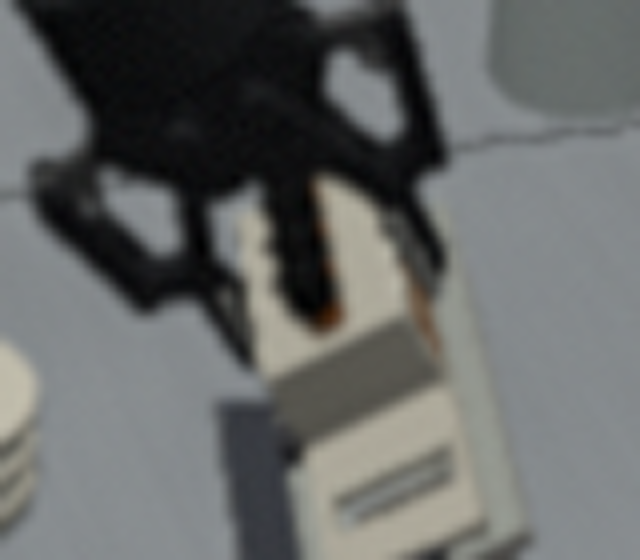

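play_rows --rows '[[1, [-0.2, 0, 0.02], [0, 0, 0]], [1, [-0.1, 0, 0], [0, 0, 0]]]'

```text
time: 10.5
ee_pos: [0.5931, 0.1465, 0.0856]
tcp_rot: [-179.8, -30.5, -10.9]
wrist_force: [4.6, -1.9, -0.2]
opening: 0.0515
```

```bash
python3 err.py .0 0 .0
```

```text
rack in deck mm [-1.8  0.3  0.5] rot [ 0.08 -0.54 -0.17] F deck [ 4.1 -1.  -2.6] 10.5
[[1, [0.18, 0.03, 0.05], [-0.1, -0.5, -0.2]]]
```

play_rows --rows '[[1, [0, 0, 0.12], [0, -0.6, -0.1]], [1, [0, 0, 0.05], [0, 0, 0]]]'

```text
time: 10.7
ee_pos: [0.5936, 0.1465, 0.0852]
tcp_rot: [-179.8, -29.9, -10.8]
wrist_force: [-8.6, 0.0, 9.3]
opening: 0.0514
```

```bash
python3 err.py .0 0 .0
```

```text
rack in deck mm [-1.6  0.4 -0.1] rot [ 0.11  0.1  -0.09] F deck [-2.7 -1.6 12.3] 10.7
[[1, [0.16, 0.04, -0.01], [-0.1, 0.1, -0.1]]]
```

play_rows --rows '[[0.35, [0, 0, 0], [0, 0, 0]], [0.2, [0, 0, 0], [0, 0, 0]], [0, [0, 0, 0], [0, 0, 0]], [0, [0, 0, 0], [0, 0, 0]]]'

```text
time: 11.1
ee_pos: [0.593, 0.1468, 0.084]
tcp_rot: [-179.8, -29.7, -10.7]
wrist_force: [-0.3, -0.0, 1.1]
opening: 0.0851
```

```bash
python3 err.py .0 0 .0;python3 - <<'E'
from tgt import *
c=shoot("wrist","w6"); zoom("w6",(170,120,360,200),4,"w6a")
E
```

```text
rack in deck mm [-2.8  0.6 -0.8] rot [ 0.16  0.27 -0.07] F deck [ 0.3 -0.1  1. ] 11.1
[[1, [0.28, 0.06, -0.08], [-0.2, 0.3, -0.1]]]
```

View pics/w6a.png

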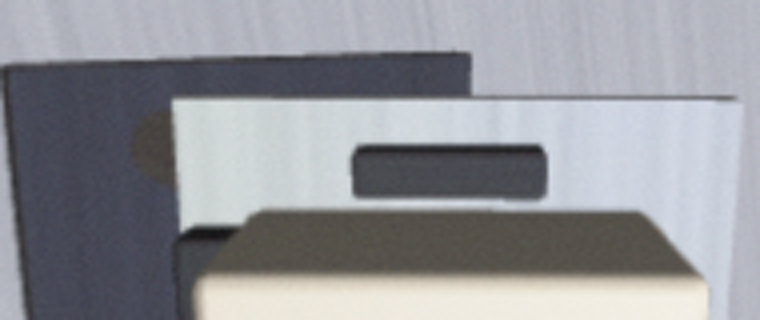

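play_rows --rows '[[0, [0, 0, -2], [0, 0, 0]], [0, [0, 0, -4], [0, 0, 0]], [0, [0, 0, -4], [0, 0, 0]]]'

```text
time: 11.45
ee_pos: [0.5413, 0.1543, 0.1657]
tcp_rot: [179.8, -29.2, -10.6]
wrist_force: [0.1, 0.0, -0.2]
opening: 0.0857
```

```bash
python3 - <<'E'
from tgt import *
p,r,o=obs_pose()
rows,_,_=plan(p,r,np.array([.58,-.02,.21]),Rm([180,0,0]),0,step=4.5,ang=6); show(rows)
E
```

```text
[[0, [1.38, 2.74, -0.07], [0.5, -4.8, -1.7]], [0, [1.29, 2.77, -0.2], [0.5, -4.9, -1.8]], [0, [1.18, 2.81, -0.33], [0.4, -4.8, -1.7]], [0, [1.07, 2.84, -0.45], [0.5, -4.9, -1.8]], [0, [0.93, 2.87, -0.55], [0.5, -4.8, -1.7]], [0, [0.79, 2.89, -0.65], [0.5, -4.9, -1.8]]]
```

play_rows --rows '[[0, [1.38, 2.74, -0.5], [0.5, -4.8, -1.7]], [0, [1.29, 2.77, -0.6], [0.5, -4.9, -1.8]], [0, [1.18, 2.81, -0.5], [0.4, -4.8, -1.7]], [0, [1.07, 2.84, -0.4], [0.5, -4.9, -1.8]], [0, [0.93, 2.87, -0.3], [0.5, -4.8, -1.7]], [0, [0.79, 2.89, -0.3], [0.5, -4.9, -1.8]], [0, [0, 0, 0], [0, 0, 0]], [0, [0, 0, 0], [0, 0, 0]]]'

```text
time: 12.25
ee_pos: [0.5793, -0.0217, 0.2196]
tcp_rot: [-179.4, 0.6, 0.9]
wrist_force: [-0.1, -0.3, -0.4]
opening: 0.0856
```

```bash
python3 - <<'E'
from tgt import *
c=shoot("wrist","w7"); zoom("w7",(0,0,560,420),1.42,"w7z"); zoom("w7",(240,90,370,220),6,"w7a"); print(c["xyz"],c["orientation"])
p,r,o=obs_pose(); print(p,r.as_euler('xyz',degrees=True))
E
```

```text
[0.57941078 0.05515613 0.35368174] [162.74467914   0.54600589   0.91896082]
[ 0.5789288  -0.02147195  0.21925323] [-179.41487918    0.56827344    0.96290157]
```

View pics/w7z.png

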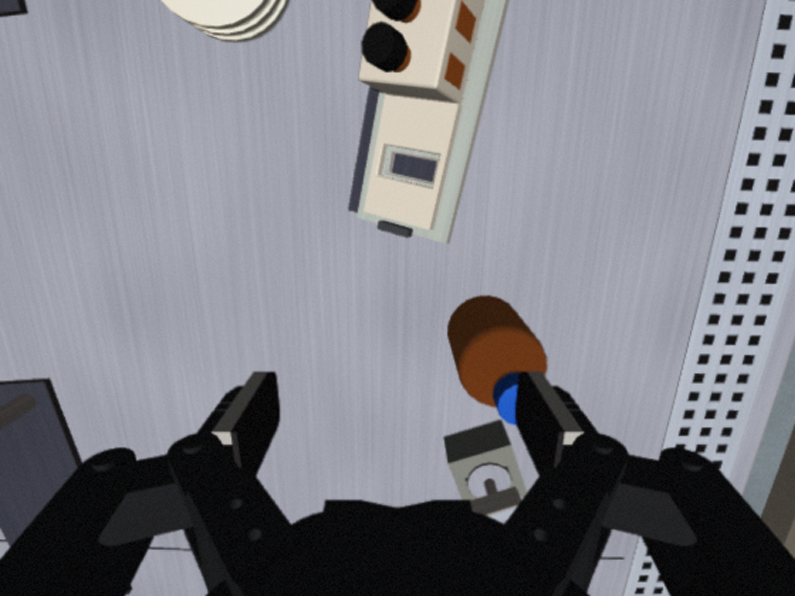

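View pics/w7a.png

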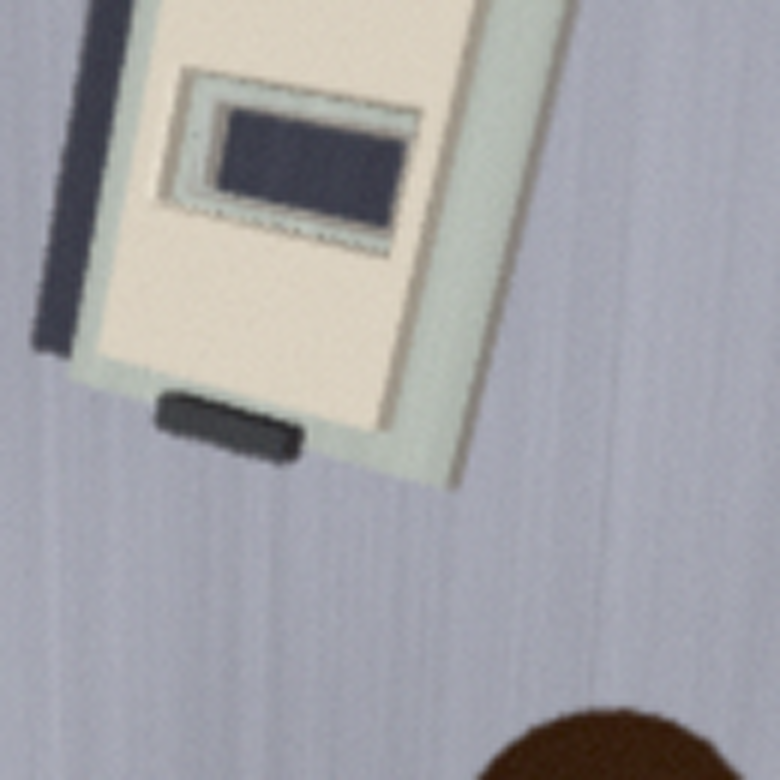

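```bash
python3 - <<'E'
from tgt import *
c=load("w7")
f=lambda pts:np.array(z2((240,90),6,pts)); n=DR.apply([0,0,1])
def dk(pts,z): return (DR.inv().apply(onplane(c,f(pts),D0+n*z,n)-D0)*1000).round(1)
print("deck slot UL UR LR LL",dk([(214,101),(409,135),(392,229),(204,189)],0).tolist())
print("deck corners LR LL",dk([(452,488),(75,378)],0).tolist())
print("lug slot UL UR LR LL",dk([(183,68),(420,108),(388,255),(158,200)],.006).tolist())
print("lug end",dk([(98,355),(383,430)],.006).tolist())
print("stop inner",dk([(160,395),(303,430)],.008).tolist())
E
```

```text
deck slot UL UR LR LL [[-18.6, -82.9, 0.0], [16.3, -82.4, 0.0], [16.9, -96.2, -0.0], [-17.3, -96.5, -0.0]]
deck corners LR LL [[36.4, -131.6, 0.0], [-35.6, -131.5, 0.0]]
lug slot UL UR LR LL [[-21.6, -79.2, 6.0], [20.0, -78.6, 6.0], [20.1, -99.9, 6.0], [-21.7, -99.5, 6.0]]
lug end [[-27.7, -125.8, 6.0], [25.7, -125.1, 6.0]]
stop inner [[-13.2, -129.1, 8.0], [13.4, -128.2, 8.0]]
```

```bash
python3 - <<'E'
from tgt import *
p,r,o=obs_pose(); print(o["q"].round(1),o["time"])
rows,_,_=plan(p,r,np.array([.635,-.235,.19]),Rm([180,0,67]),0,step=4.5,ang=8); show(rows)
E
```

```text
[-2.4  9.2 12.2 93.6  0.6 86.7] 12.3
[[0, [0.59, 2.39, 0.29], [-0.1, 0.0, -7.3]], [0, [0.28, 2.44, 0.3], [-0.1, 0.0, -7.4]], [0, [-0.04, 2.45, 0.31], [-0.1, 0.1, -7.3]], [0, [-0.35, 2.43, 0.3], [-0.1, -0.0, -7.4]], [0, [-0.66, 2.36, 0.32], [-0.1, -0.0, -7.3]], [0, [-0.96, 2.26, 0.31], [-0.1, 0.0, -7.3]], [0, [-1.23, 2.12, 0.32], [-0.1, 0.0, -7.4]], [0, [-1.5, 1.95, 0.32], [-0.1, 0.1, -7.3]], [0, [-1.74, 1.73, 0.33], [-0.1, -0.0, -7.3]]]
```

```bash
python3 - <<'E'
from tgt import *
p,r,o=obs_pose()
rows,_,_=plan(p,r,np.array([.6655,-.218,.20]),Rm([180,0,112]),0,step=4.5,ang=8.3); show(rows)
E
```

```text
[[0, [0.6, 1.42, 0.12], [-0.1, -0.0, -7.9]], [0, [0.39, 1.48, 0.12], [-0.0, -0.0, -8.0]], [0, [0.19, 1.52, 0.12], [-0.1, -0.0, -7.9]], [0, [-0.03, 1.54, 0.12], [-0.1, -0.1, -7.9]], [0, [-0.23, 1.51, 0.12], [-0.0, 0.0, -8.0]], [0, [-0.45, 1.47, 0.13], [-0.1, 0.0, -7.9]], [0, [-0.64, 1.4, 0.13], [-0.1, 0.0, -7.9]], [0, [-0.83, 1.29, 0.13], [-0.0, -0.0, -8.0]], [0, [-1.0, 1.16, 0.13], [-0.1, -0.0, -7.9]], [0, [-1.15, 1.02, 0.13], [-0.1, -0.0, -7.9]], [0, [-1.28, 0.85, 0.13], [-0.0, -0.0, -7.9]], [0, [-1.38, 0.66, 0.14], [-0.1, -0.1, -8.0]]]
[[0, [-1.46, 0.46, 0.13], [-0.1, 0.0, -7.9]], [0, [-1.52, 0.26, 0.14], [-0.0, 0.0, -7.9]]]
```

play_rows --rows '[[0, [0.6, 1.42, 0.12], [-0.1, 0, -7.9]], [0, [0.39, 1.48, 0.12], [0, 0, -8.0]], [0, [0.19, 1.52, 0.12], [-0.1, 0, -7.9]], [0, [-0.03, 1.54, 0.12], [-0.1, -0.1, -7.9]], [0, [-0.23, 1.51, 0.12], [0, 0, -8.0]], [0, [-0.45, 1.47, 0.13], [-0.1, 0, -7.9]], [0, [-0.64, 1.4, 0.13], [-0.1, 0, -7.9]], [0, [-0.83, 1.29, 0.13], [0, 0, -8.0]], [0, [-1.0, 1.16, 0.13], [-0.1, 0, -7.9]], [0, [-1.15, 1.02, 0.13], [-0.1, 0, -7.9]], [0, [-1.28, 0.85, 0.13], [0, 0, -7.9]], [0, [-1.38, 0.66, 0.14], [-0.1, -0.1, -8.0]]]'

```text
time: 13.5
ee_pos: [0.6562, -0.1764, 0.2141]
tcp_rot: [178.9, 0.5, 100.8]
wrist_force: [-0.5, 0.2, -1.0]
opening: 0.0856
```

play_rows --rows '[[0, [-1.46, 0.46, 0.13], [-0.1, 0, -7.9]], [0, [-1.4, 0.26, 0.14], [0, 0, -7.9]], [0, [0, 0, 0], [0, 0, 0]], [0, [0, 0, 0], [0, 0, 0]]]'

```text
time: 13.9
ee_pos: [0.6705, -0.199, 0.2151]
tcp_rot: [178.7, 1.0, 117.4]
wrist_force: [-0.5, -0.4, -0.5]
opening: 0.0855
```

```bash
python3 - <<'E'
from tgt import *
c=shoot("wrist","w8"); zoom("w8",(0,0,560,420),1.42,"w8z"); print(c["xyz"],c["orientation"])
p,r,o=obs_pose(); print(p,r.as_euler('xyz',degrees=True),o["q"].round(1))
E
```

```text
[ 0.59735723 -0.23425505  0.34647509] [160.9237244    1.1135405  117.38425969]
[ 0.670451   -0.19889926  0.21516117] [178.67556712   1.04555373 117.42612661] [-16.6  24.6  30.8  94.5   0.2 -44. ]
```

View pics/w8z.png

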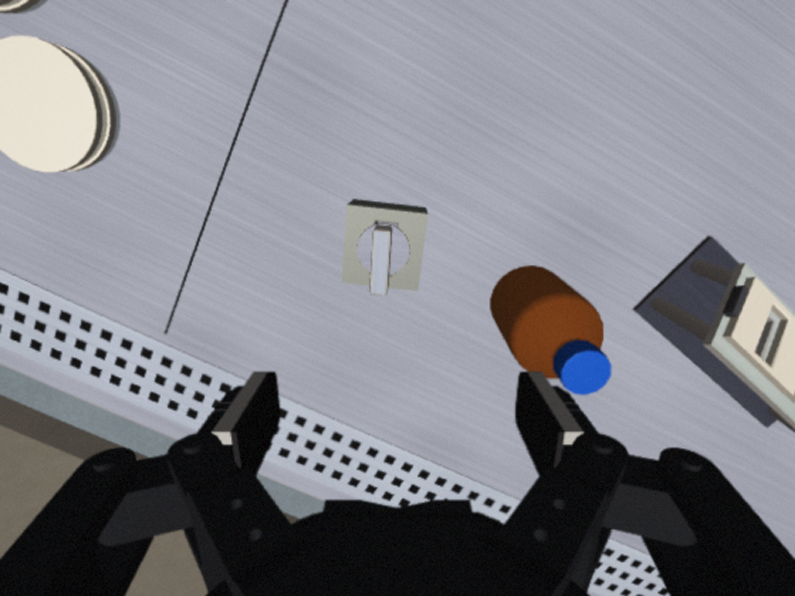

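```bash
python3 - <<'E'
from tgt import *
zoom("w8",(230,130,310,215),7,"w8a")
E
```

```text
(no output)
```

View pics/w8a.png

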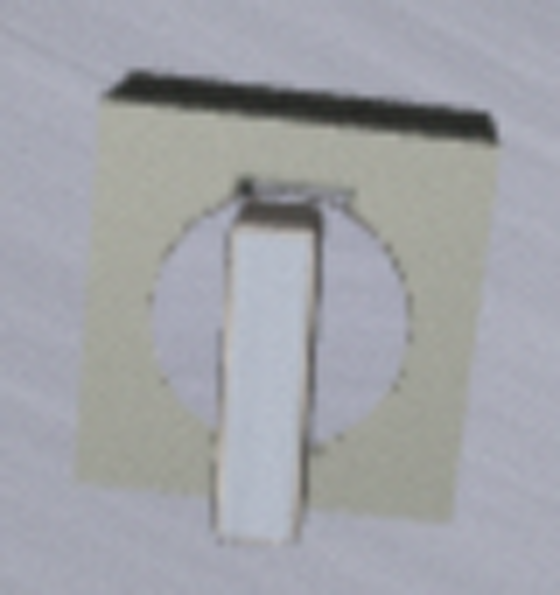

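```bash
python3 - <<'E'
from tgt import *
c=load("w8"); f=lambda pts:np.array(z2((230,130),7,pts))
B=onz(c,f([(235,225),(317,227),(218,541),(298,543)]),.084); print("bar",B.mean(0).round(4)); d=(B[2]+B[3]-B[0]-B[1])/2; print(np.degrees(np.arctan2(d[1],d[0])),np.linalg.norm(d),np.linalg.norm(B[1]-B[0]))
print("collar",onz(c,f([(280,322)]),.044).round(4))
P=onz(c,f([(105,97),(497,143),(75,481),(452,521)]),.04);print("park",P.mean(0).round(4));d=(P[2]+P[3]-P[0]-P[1])/2; print(np.degrees(np.arctan2(d[1],d[0])),np.linalg.norm(d))
c2=load("w2"); f2=lambda pts:np.array(z2((335,110),6,pts))
print("w2",onz(c2,f2([(262,362),(522,262),(533,325),(285,425)]),.084).mean(0).round(4))
# triangulated bar centre
print("tri",tri([c,c2],[f([(235,225),(317,227),(218,541),(298,543)]).mean(0),f2([(262,362),(522,262),(533,325),(285,425)]).mean(0)]).round(4))
E
```

```text
bar [ 0.665  -0.2174  0.084 ]
23.46204049796292 0.0435222445707567 0.010669602201047929
collar [[ 0.6652 -0.2177  0.044 ]]
park [ 0.6651 -0.2176  0.04  ]
21.24166141253277 0.060072481768437505
w2 [ 0.6653 -0.2178  0.084 ]
tri [ 0.6643 -0.2176  0.086 ]
```

```bash
cat > kp.py <<'E'
from tgt import *
import sys
a=[float(v) for v in sys.argv[1:]]
p,r,o=obs_pose(); T=Rm([180,0,a[3]])
print(p,r.as_euler('xyz',degrees=True).round(2),o["time"])
rows,_,_=plan(p,r,np.array(a[:3]),T,a[4],step=a[5],ang=4); show(rows)
E
python3 kp.py .665 -.2175 .12 113.5 .3 4
```

```text
[ 0.670451   -0.19889926  0.21516117] [178.68   1.05 117.43] 13.95
[[0.3, [-0.41, -0.52, 3.17], [0.5, 0.3, 1.3]], [0.3, [-0.44, -0.48, 3.17], [0.4, 0.4, 1.3]], [0.3, [-0.46, -0.45, 3.17], [0.5, 0.3, 1.3]]]
```

play_rows --rows '[[0.3, [-0.41, -0.52, 3.17], [0.5, 0.3, 1.3]], [0.3, [-0.44, -0.48, 3.17], [0.4, 0.4, 1.3]], [0.3, [-0.46, -0.45, 2.8], [0.5, 0.3, 1.3]], [0.3, [0, 0, 0], [0, 0, 0]], [0.3, [0, 0, 0], [0, 0, 0]]]'

```text
time: 14.45
ee_pos: [0.6646, -0.2125, 0.1264]
tcp_rot: [179.7, 0.2, 112.9]
wrist_force: [0.4, -0.3, 0.9]
opening: 0.0598
```

```bash
python3 kp.py .665 -.2175 .085 113.5 .3 6
```

```text
[ 0.66456123 -0.21254998  0.1263544 ] [179.75   0.2  112.85] 14.45
[[0.3, [-0.46, -0.17, 4.14], [0.2, 0.2, -0.6]]]
```

play_rows --rows '[[0.3, [-0.5, -0.18, 3.0], [0.2, 0.2, -0.7]], [0.3, [0, 0, 0], [0, 0, 0]], [0.3, [0, 0, 0], [0, 0, 0]]]'

```text
time: 14.75
ee_pos: [0.667, -0.2164, 0.1031]
tcp_rot: [179.6, 0.3, 113.5]
wrist_force: [0.4, -0.6, 0.5]
opening: 0.0595
```

```bash
python3 kp.py .665 -.2175 .066 113.5 .3 6
```

```text
[ 0.66697157 -0.21641897  0.1030968 ] [179.59   0.29 113.55] 14.75
[[0.3, [-0.0, -0.25, 3.71], [0.4, 0.3, 0.1]]]
```

play_rows --rows '[[0.3, [0, -0.25, 2.0], [0.4, 0.3, 0.1]], [0.3, [0, 0, 1.2], [0, 0, 0]], [0.3, [0, 0, 0], [0, 0, 0]], [0.3, [0, 0, 0], [0, 0, 0]]]'

```text
time: 15.15
ee_pos: [0.6662, -0.217, 0.073]
tcp_rot: [179.8, 0.2, 113.4]
wrist_force: [-0.4, -0.2, 0.7]
opening: 0.06
```

```bash
python3 kp.py .665 -.2175 .066 113.5 .3 6
```

```text
[ 0.66618198 -0.21700181  0.07301986] [1.7980e+02 1.5000e-01 1.1343e+02] 15.15
[[0.3, [0.0, -0.13, 0.7], [0.2, 0.2, -0.1]]]
```

play_rows --rows '[[0.3, [0, -0.15, 0.75], [0.2, 0.2, -0.1]], [0.3, [0, 0, 0], [0, 0, 0]], [1, [0, 0, 0], [0, 0, 0]], [1, [0, 0, 0], [0, 0, 0]], [1, [0, 0, 0], [0, 0, 0]], [1, [0, 0, 0], [0, 0, 0]], [1, [0, 0, 0], [0, 0, 0]]]' --newtons 60

```text
time: 15.85
ee_pos: [0.6651, -0.2179, 0.0659]
tcp_rot: [180.0, -0.0, 113.5]
wrist_force: [-0.5, -0.6, -0.9]
opening: 0.0111
```

```bash
python3 kp.py .665 -.2175 .16 113.5 1 3;python3 - <<'E'
from tgt import *
c=shoot("wrist","w9"); zoom("w9",(180,160,380,310),4,"w9a")
E
```

```text
[ 0.66505628 -0.21786471  0.06590572] [ 1.7997e+02 -2.0000e-02  1.1352e+02] 15.85
[[1.0, [0.01, 0.0, -2.35], [0.0, -0.0, 0.0]], [1.0, [0.01, 0.01, -2.35], [0.0, -0.0, 0.0]], [1.0, [0.01, 0.0, -2.36], [0.0, -0.0, 0.0]], [1.0, [0.01, 0.0, -2.35], [0.0, -0.0, 0.0]]]
```

View pics/w9a.png

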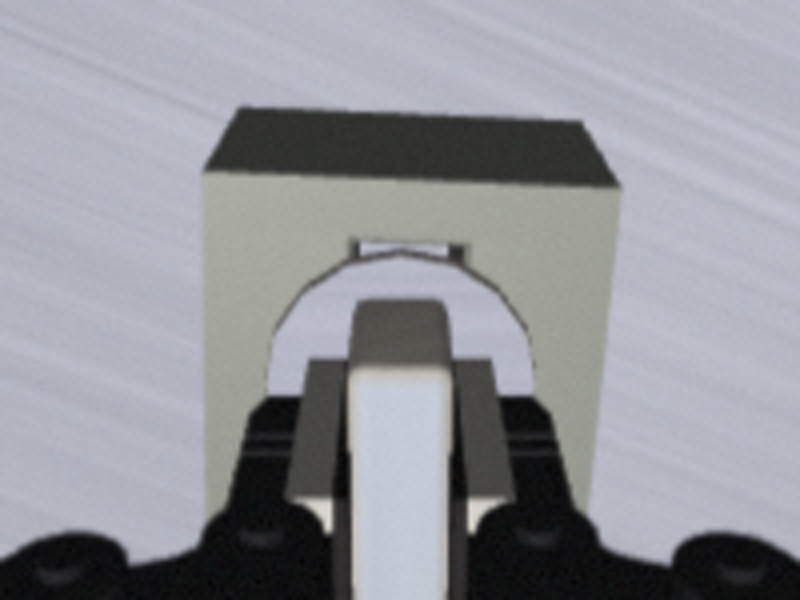

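```bash
cat > ins.py <<'E'
from tgt import *
import sys
from scipy.spatial.transform import Rotation as R
KO=.0259
TI=DR*R.from_matrix(np.array([[0,1,0],[1,0,0],[0,0,-1]]).T)
def keypose(x,y,h): return D0+DR.apply(np.array([x,y,h+KO*1000])/1000), TI
if __name__=="__main__":
    a=[float(v) for v in sys.argv[1:]]
    p,r,o=obs_pose()
    k=DR.inv().apply(p-D0)*1000-[0,0,KO*1000]; print("key in deck",k.round(1),"rotvec tool",(TI.inv()*r).as_rotvec(degrees=True).round(2),"Fdeck",DR.inv().apply(o["wrist_force"]).round(1),"tq",DR.inv().apply(o["torque"]).round(2),o["time"],"open",round(o["opening"],4))
    rows,_,_=plan(p,r,*keypose(*a[:3]),1,step=a[3],ang=8); show(rows)
E
python3 - <<'E'
from ins import *
print(TI.as_matrix().round(2),keypose(-.8,-89.5,80)[0])
E
```

```text
[[ 0.18  0.85  0.49]
 [ 0.98 -0.16 -0.09]
 [ 0.    0.5  -0.87]] [0.53422718 0.06666746 0.16231209]
```

play_rows --rows '[[1, [0, 0, -1], [0, 0, 0]], [1, [0, 0, -3], [0, 0, 0]], [1, [0, 0, -4], [0, 0, 0]], [1, [0, 0, -4], [0, 0, 0]], [1, [0, 0, -2], [0, 0, 0]]]'

```text
time: 16.4
ee_pos: [0.6628, -0.2172, 0.2084]
tcp_rot: [-179.7, -0.3, 113.5]
wrist_force: [0.6, -0.3, -1.3]
opening: 0.0108
```

```bash
python3 ins.py -.8 -89.5 70 4.5
```

```text
key in deck [ 177.1 -344.7   30.5] rotvec tool [ 29.47   9.16 -33.34] Fdeck [-0.1 -0.2 -1.4] tq [ 0.04 -0.06 -0.01] 16.4 open 0.0108
[[1, [4.41, -0.0, 0.81], [-4.2, -1.3, 4.8]], [1, [4.4, -0.43, 0.69], [-4.2, -1.3, 4.7]], [1, [4.37, -0.83, 0.54], [-4.2, -1.3, 4.8]], [1, [4.29, -1.23, 0.37], [-4.2, -1.3, 4.8]], [1, [4.18, -1.6, 0.17], [-4.3, -1.3, 4.7]], [1, [4.03, -1.95, -0.05], [-4.2, -1.3, 4.8]], [1, [3.86, -2.26, -0.3], [-4.2, -1.3, 4.7]]]
```

```bash
python3 - <<'E'
from ins import *
p,r,o=obs_pose(); P1,T1=keypose(-.8,-89.5,75)
mid=r*R.from_rotvec((r.inv()*T1).as_rotvec()*.6)
rows,pc,rc=plan(p,r,np.array([.585,-.04,.22]),mid,1,step=4.5); show(rows)
rows,pc,rc=plan(pc,rc,P1,T1,1,step=4.5,ang=7); show(rows)
E
```

```text
[[1, [3.87, -0.01, -0.21], [-3.5, -1.1, 4.0]], [1, [3.86, -0.27, -0.29], [-3.6, -1.1, 4.0]], [1, [3.82, -0.51, -0.4], [-3.5, -1.1, 4.0]], [1, [3.77, -0.76, -0.5], [-3.5, -1.1, 4.0]], [1, [3.7, -0.97, -0.63], [-3.6, -1.1, 4.0]]]
[[1, [3.69, -1.95, 1.4], [-3.9, -1.2, 4.4]], [1, [3.56, -2.32, 1.19], [-3.9, -1.2, 4.5]], [1, [3.38, -2.66, 0.94], [-4.0, -1.3, 4.4]]]
```

play_rows --rows '[[1, [3.87, -0.01, -0.21], [-3.5, -1.1, 4.0]], [1, [3.86, -0.27, -0.29], [-3.6, -1.1, 4.0]], [1, [3.82, -0.51, -0.4], [-3.5, -1.1, 4.0]], [1, [3.77, -0.76, -0.5], [-3.5, -1.1, 4.0]], [1, [3.7, -0.97, -0.63], [-3.6, -1.1, 4.0]], [1, [3.69, -1.95, 1.4], [-3.9, -1.2, 4.4]], [1, [3.56, -2.32, 1.19], [-3.9, -1.2, 4.5]], [1, [2.4, -2.3, 0.9], [-4.0, -1.3, 4.4]], [1, [0, 0, 0], [0, 0, 0]], [1, [0, 0, 0], [0, 0, 0]]]'

```text
time: 17.4
ee_pos: [0.5427, 0.0641, 0.1626]
tcp_rot: [148.3, -0.8, 78.0]
wrist_force: [1.2, 0.2, -0.6]
opening: 0.0111
```

```bash
python3 ins.py -.8 -89.5 50 8
```

```text
key in deck [  6.9 -90.5  75.9] rotvec tool [-1.73 -0.01  1.55] Fdeck [ 0.6  0.4 -1.1] tq [-0.07  0.55 -0.02] 17.4 open 0.0111
[[1, [0.08, -0.85, 2.56], [1.7, 0.0, -1.5]]]
```

play_rows --rows '[[1, [0.1, -0.8, 2.5], [1.7, 0, -1.6]], [1, [0, 0, 0], [0, 0, 0]], [1, [0, 0, 0], [0, 0, 0]]]'

```text
time: 17.7
ee_pos: [0.5518, 0.0631, 0.1424]
tcp_rot: [149.7, -0.0, 79.4]
wrist_force: [0.4, -0.3, -1.3]
opening: 0.0111
```

```bash
python3 ins.py -.8 -89.5 35 8; python3 - <<'E'
from ins import *
shoot("side","s10"); zoom("s10",(270,130,370,230),6,"s10z"); shoot("wrist","w10"); zoom("w10",(180,100,380,310),2.8,"w10a")
E
```

```text
key in deck [  4.7 -89.7  53.8] rotvec tool [-0.25  0.06 -0.02] Fdeck [-0.3 -0.2 -1.3] tq [ 0.02  0.6  -0.  ] 17.7 open 0.0111
[[1, [0.02, -0.56, 1.87], [0.3, -0.1, 0.0]]]
```

View pics/s10z.png

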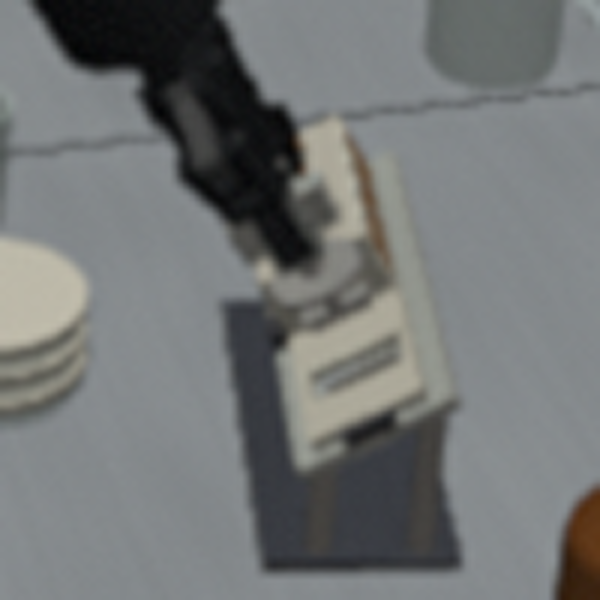

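View pics/w10a.png

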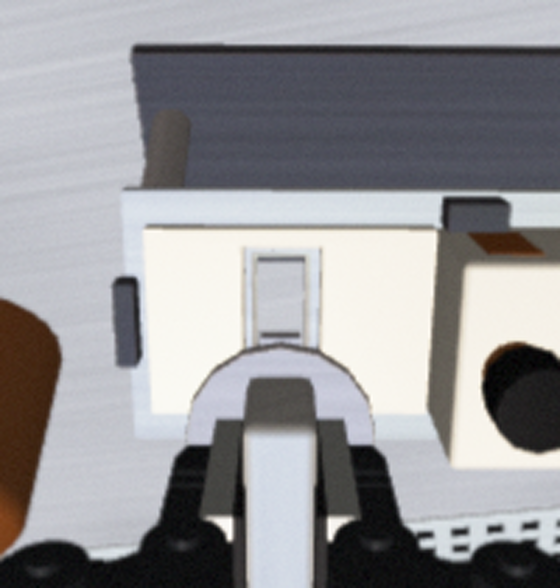

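```bash
python3 - <<'E'
from ins import *
zoom("w10",(255,180,300,230),12,"w10b")
c=load("w10"); f=lambda pts:np.array(z2((180,100),2.8,pts)); n=DR.apply([0,0,1])
def dk(pts,z): return (DR.inv().apply(onplane(c,f(pts),D0+n*z,n)-D0)*1000).round(1).tolist()
M=np.array([[-17,-83.5,0],[-17,-96.5,0],[-21,-80,6],[-21,-100,6],[-26,-126,6],[-36,-132,0]])/1000
print("pred w10b",((proj(c,D0+DR.apply(M))-[255,180]+.5)*12-.5).round().tolist())
# key bar & collar held: predicted symmetric plane column
print(proj(c,D0+DR.apply([[.0047,-.0897,.0538+.044],[.0047-.02,-.0897,.0538+.004]])))
E
```

```text
pred w10b [[402.0, 154.0], [196.0, 153.0], [462.0, 116.0], [135.0, 115.0], [-294.0, 35.0], [-384.0, -146.0]]
[[279.94069498 292.71062301]
 [279.91016495 221.35834094]]
```

View pics/w10b.png

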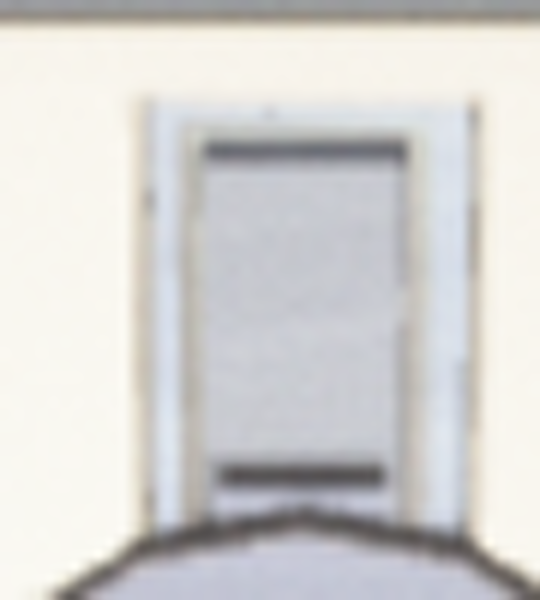

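play_rows --rows '[[1, [0, -0.55, 1.6], [0.3, 0, 0]], [1, [0, 0, 0], [0, 0, 0]], [1, [0, 0, 0], [0, 0, 0]]]'

```text
time: 18.1
ee_pos: [0.5558, 0.0618, 0.1259]
tcp_rot: [150.0, -0.1, 79.3]
wrist_force: [-0.7, 0.1, -1.1]
opening: 0.011
```

```bash
python3 ins.py -.7 -89.6 30 8
```

```text
key in deck [  0.2 -90.3  37.4] rotvec tool [-0.03  0.06  0.09] Fdeck [-1.2  0.  -0.6] tq [-0.01  0.58  0.03] 18.1 open 0.011
[[1, [0.07, -0.09, 0.74], [0.0, -0.1, -0.1]]]
```

play_rows --rows '[[1, [0.1, -0.12, 0.7], [0, 0, 0]], [1, [0, 0, 0], [0, 0, 0]], [1, [0, 0, 0], [0, 0, 0]]]'

```text
time: 18.4
ee_pos: [0.5586, 0.0623, 0.1187]
tcp_rot: [150.0, -0.1, 79.3]
wrist_force: [-0.1, -0.2, -1.4]
opening: 0.0113
```

```bash
python3 ins.py -.7 -89.6 24 8
```

```text
key in deck [ -1.2 -89.3  29.8] rotvec tool [-0.03  0.05  0.09] Fdeck [-0.7 -0.2 -1.2] tq [0.02 0.57 0.02] 18.4 open 0.0113
[[1, [-0.03, 0.05, 0.58], [0.0, -0.1, -0.1]]]
```

play_rows --rows '[[1, [-0.03, 0.05, 0.58], [0, 0, 0]], [1, [0, 0, 0], [0, 0, 0]], [1, [0, 0, 0], [0, 0, 0]]]'

```text
time: 18.7
ee_pos: [0.5621, 0.0615, 0.1137]
tcp_rot: [150.0, -0.1, 79.3]
wrist_force: [0.4, 0.8, -1.0]
opening: 0.0114
```

```bash
python3 ins.py -.7 -89.6 20 8;python3 - <<'E'
from ins import *
shoot("wrist","w11"); zoom("w11",(180,100,380,310),2.8,"w11a")
E
```

```text
key in deck [ -0.5 -89.4  23.7] rotvec tool [-0.05  0.07  0.08] Fdeck [-0.3  0.8 -1. ] tq [ 0.03  0.63 -0.02] 18.7 open 0.0114
[[1, [-0.02, -0.02, 0.37], [0.0, -0.1, -0.1]]]
```

View pics/w11a.png

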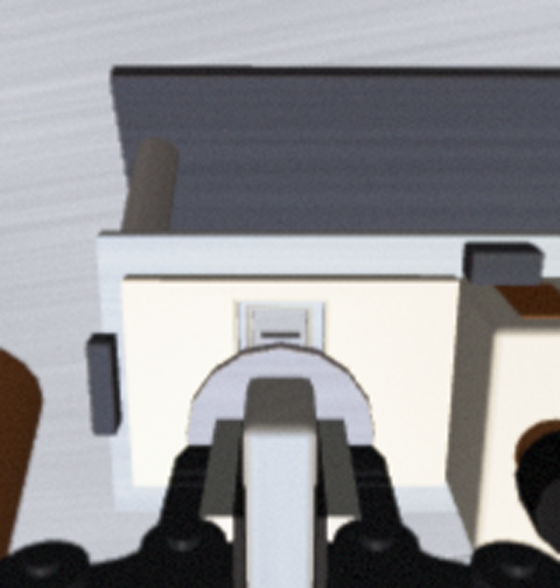

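play_rows --rows '[[1, [-0.01, -0.02, 0.4], [0, 0, 0]], [1, [0, 0, 0.2], [0, 0, 0]], [1, [0, 0, 0], [0, 0, 0]]]'

```text
time: 19.05
ee_pos: [0.5651, 0.0608, 0.1081]
tcp_rot: [149.9, -0.1, 79.3]
wrist_force: [-0.6, -0.3, -0.5]
opening: 0.0113
```

```bash
python3 ins.py -.7 -89.6 12 8
```

```text
key in deck [ -0.7 -89.5  17.3] rotvec tool [-0.06  0.07  0.08] Fdeck [-0.7 -0.4 -0.1] tq [-0.01  0.59  0.02] 19.05 open 0.0113
[[1, [-0.01, -0.0, 0.53], [0.1, -0.1, -0.1]]]
```

play_rows --rows '[[1, [0, 0, 0.4], [0, 0, 0]], [1, [0, 0, 0.3], [0, 0, 0]], [1, [0, 0, 0], [0, 0, 0]]]'

```text
time: 19.35
ee_pos: [0.5689, 0.0601, 0.1014]
tcp_rot: [149.9, -0.1, 79.3]
wrist_force: [-0.4, -0.9, -1.1]
opening: 0.0109
```

```bash
python3 ins.py -.7 -89.6 7 8
```

```text
key in deck [ -0.7 -89.5   9.6] rotvec tool [-0.05  0.07  0.08] Fdeck [-0.8 -0.9 -0.8] tq [ 0.    0.56 -0.03] 19.35 open 0.0109
[[1, [-0.01, 0.0, 0.26], [0.1, -0.1, -0.1]]]
```

play_rows --rows '[[1, [0, 0, 0.25], [0, 0, 0]], [1, [0, 0, 0.08], [0, 0, 0]]]'

```text
time: 19.55
ee_pos: [0.5706, 0.0598, 0.0983]
tcp_rot: [150.0, -0.1, 79.3]
wrist_force: [-0.2, -0.2, -0.9]
opening: 0.0109
```

```bash
python3 ins.py -.7 -89.6 6 8
```

```text
key in deck [ -0.7 -89.5   6.1] rotvec tool [-0.05  0.07  0.08] Fdeck [-0.6 -0.3 -0.6] tq [0.   0.55 0.03] 19.55 open 0.0109
[[1, [-0.01, 0.0, 0.01], [0.0, -0.1, -0.1]]]
```

play_rows --rows '[[1, [0, 0, 0.1], [0, 0, 0]], [1, [0, 0, 0.05], [0, 0, 0]]]'

```text
time: 19.75
ee_pos: [0.5708, 0.0599, 0.0982]
tcp_rot: [150.0, -0.1, 79.3]
wrist_force: [-8.6, -1.1, 4.5]
opening: 0.0108
```

```bash
python3 ins.py -.7 -89.6 6 8
```

```text
key in deck [ -0.6 -89.4   5.9] rotvec tool [-0.03  0.08  0.06] Fdeck [-4.9 -2.7  8. ] tq [-0.52  1.53 -0.03] 19.75 open 0.0108
[[1, [-0.02, -0.01, -0.01], [0.0, -0.1, -0.1]]]
```

play_rows --rows '[[1, [0, 0, -0.12], [0, 0, -2]], [1, [0, 0, 0], [0, 0, -8]], [1, [0, 0, 0], [0, 0, -8]], [1, [0, 0, 0], [0, 0, -8]]]'

```text
time: 20.15
ee_pos: [0.5704, 0.0601, 0.1]
tcp_rot: [152.6, 12.9, 102.9]
wrist_force: [0.5, -1.5, -0.8]
opening: 0.0113
```

```bash
python3 ins.py -.7 -89.6 6 8
```

```text
key in deck [ -0.1 -89.3   7.6] rotvec tool [ -0.1    0.08 -26.73] Fdeck [ 0.3 -1.4 -1.1] tq [0.01 0.58 0.07] 20.15 open 0.0113
[[1, [-0.0, -0.02, 0.04], [0.0, -0.0, 6.7]], [1, [-0.0, -0.01, 0.04], [0.0, -0.0, 6.7]], [1, [-0.01, -0.02, 0.04], [0.1, -0.1, 6.6]], [1, [-0.0, -0.01, 0.04], [-0.0, 0.0, 6.7]]]
```

play_rows --rows '[[1, [0, 0, 0.02], [0, 0, -8]], [1, [0, 0, 0], [0, 0, -8]], [1, [0, 0, 0], [0, 0, -8]], [1, [0, 0, 0], [0, 0, -8]]]'

```text
time: 20.55
ee_pos: [0.5707, 0.0601, 0.1]
tcp_rot: [163.8, 25.7, 135.7]
wrist_force: [-0.9, -0.2, -1.1]
opening: 0.0112
```

```bash
python3 ins.py -.7 -89.6 6 8 | head -1
```

```text
key in deck [  0.1 -89.2   7.6] rotvec tool [-1.60e-01  5.00e-02 -6.01e+01] Fdeck [-1.3 -0.3 -0.5] tq [0.01 0.55 0.03] 20.55 open 0.0112
```

play_rows --rows '[[1, [0, 0, 0], [0, 0, -8]], [1, [0, 0, 0], [0, 0, -8]], [1, [0, 0, 0], [0, 0, -8]], [1, [0, 0, 0], [0, 0, -3]], [1, [0, 0, 0], [0, 0, 0]]]'

```text
time: 21.05
ee_pos: [0.5709, 0.0601, 0.1003]
tcp_rot: [179.0, 30.1, 167.6]
wrist_force: [0.1, -0.3, -1.4]
opening: 0.0112
```

```bash
python3 ins.py -.7 -89.6 6 8 | head -1
```

```text
key in deck [  0.4 -89.1   7.6] rotvec tool [-2.000e-01 -1.000e-02 -8.849e+01] Fdeck [-0.6 -0.2 -1.3] tq [0.02 0.62 0.01] 21.05 open 0.0112
```

play_rows --rows '[[1, [0, 0, 0.12], [0, 0, -1.8]], [1, [0, 0, 0.08], [0, 0, 0]], [1, [0, 0, 0.05], [0, 0, 0]]]'

```text
time: 21.35
ee_pos: [0.5721, 0.0601, 0.0989]
tcp_rot: [179.9, 30.2, 169.4]
wrist_force: [-12.7, 1.2, 10.2]
opening: 0.011
```

```bash
python3 ins.py -.7 -89.6 6 8 | head -1
```

```text
key in deck [  0.8 -89.    5.8] rotvec tool [-2.400e-01 -1.000e-02 -9.001e+01] Fdeck [-5.9 -1.1 15.2] tq [-0.45  1.72  0.08] 21.35 open 0.011
```

play_rows --rows '[[1, [0, 0, -0.03], [0, 0, 0]], [0.7, [0, 0, 0], [0, 0, 0]], [0.5, [0, 0, 0], [0, 0, 0]], [0.4, [0, 0, 0], [0, 0, 0]], [0.4, [0, 0, 0], [0, 0, 0]]]'

```text
time: 21.85
ee_pos: [0.5726, 0.0602, 0.1001]
tcp_rot: [179.6, 30.3, 169.0]
wrist_force: [-0.3, 0.4, 0.5]
opening: 0.0507
```

play_rows --rows '[[0.4, [0, 0, -1.5], [0, 0, 0]], [0.4, [0, 0, -4], [0, 0, 0]], [0.4, [0, 0, -4], [0, 0, 0]], [0.4, [0, 0, -3], [0, 0, 0]], [0.4, [0, 0, 0], [0, 0, 0]]]'

```text
time: 22.35
ee_pos: [0.5079, 0.0713, 0.2105]
tcp_rot: [179.7, 30.1, 168.9]
wrist_force: [1.3, 0.0, -0.3]
opening: 0.0511
```

```bash
python3 - <<'E'
from ins import *
shoot("side","s12"); zoom("s12",(270,130,370,230),6,"s12z"); c=shoot("wrist","w12"); zoom("w12",(0,0,560,420),1.42,"w12z")
p,r,o=obs_pose(); print(p,o["wrist_force"],o["time"])
E
```

```text
[0.50784532 0.07096512 0.20649594] [-0.8780011  1.0745422  0.0688034] 22.45
```

View pics/s12z.png

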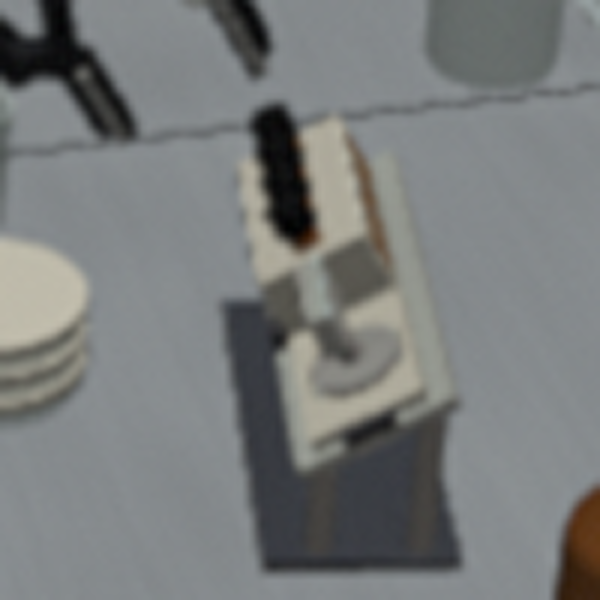

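View pics/w12z.png

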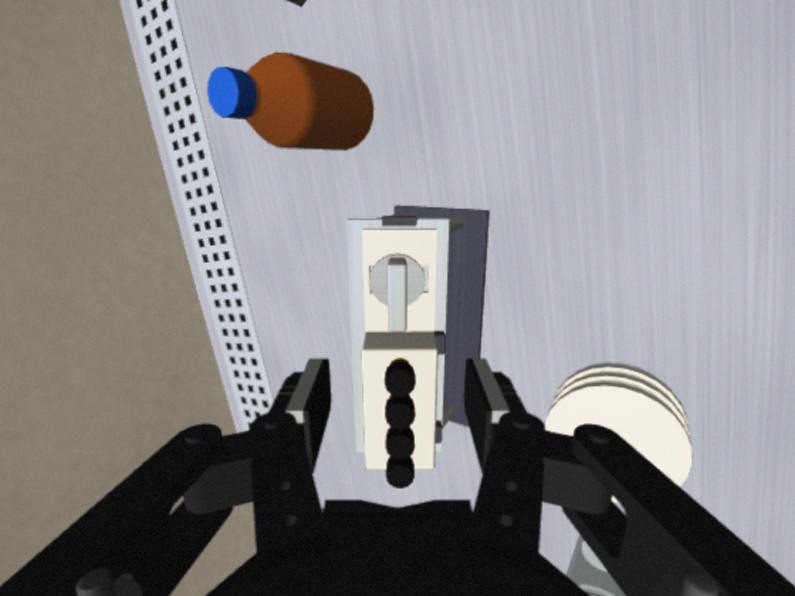

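```bash
python3 - <<'E'
from ins import *
zoom("w12",(240,145,330,255),6,"w12a")
E
```

```text
(no output)
```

View pics/w12a.png

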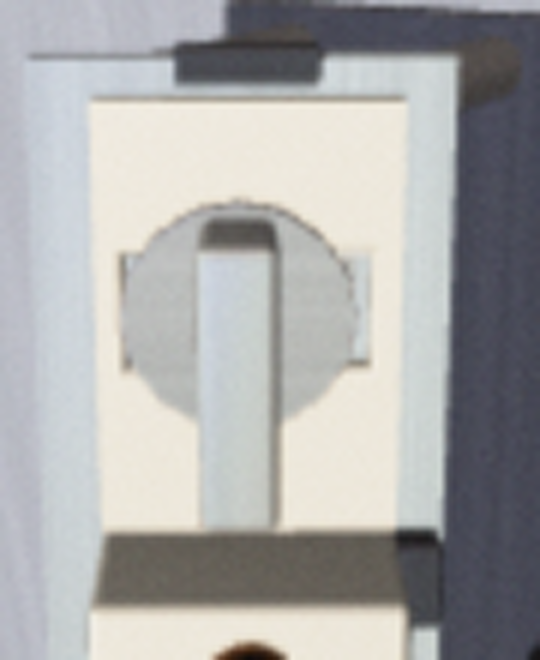

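```bash
python3 - <<'E'
from ins import *
c=load("w12"); f=lambda pts:np.array(z2((240,145),6,pts)); n=DR.apply([0,0,1])
def dk(pts,z): return (DR.inv().apply(onplane(c,f(pts),D0+n*z,n)-D0)*1000).round(1).tolist()
print("deck end",dk([(28,55),(460,55)],0)); print("lug end",dk([(89,97),(408,97)],.006)); print("slot",dk([(120,252),(372,252),(120,368),(372,366)],.006))
print("lug near block",dk([(102,500),(398,500)],.006)); print("lower stop inner top",dk([(408,540),(412,620)],.010))
print("collar",dk([(240,312)],.010)); print("bar",dk([(198,250),(275,250),(202,526),(274,526)],.050))
E
```

```text
deck end [[35.4, -132.1, -0.0], [-36.6, -131.6, -0.0]]
lug end [[24.9, -125.9, 6.0], [-27.6, -125.6, 6.0]]
slot [[20.5, -99.7, 6.0], [-22.1, -99.5, 6.0], [21.1, -79.2, 6.0], [-22.4, -79.3, 6.0]]
lug near block [[24.9, -54.8, 6.0], [-27.4, -54.5, 6.0]]
lower stop inner top [[-29.0, -48.5, 10.0], [-30.0, -33.1, 10.0]]
collar [[0.3, -90.2, 10.0]]
bar [[6.1, -110.5, 50.0], [-4.9, -110.4, 50.0], [6.1, -68.0, 50.0], [-4.7, -67.9, 50.0]]
```

```bash
python3 - <<'E'
from workcell import job_done,get_obs
print(get_obs()["time"]); print(job_done())
E
```

```text
22.45
the job is handed in; nothing more can be done
None
```

The rack is in place on the smallest slant stand and locked with the T-key. I handed the job in at 22.45 s, with the gripper released and pulled clear.

**Rack:** I lowered it until it touched the deck and slid it lightly (about 4 N) against the lower stops. It then took about 12 N of seating force before I let go. In the last wrist picture it lies flat and square. It sits about 0.4 mm off centre between the end stops, and its lug slot lies over the deck slot.

**Key:** It passed through the lug and deck slot without catching, until the collar touched the lug. I then lifted it about 1.5 mm, turned it 90.0° by the tool pose, set it down again with about 15 N and released it. In the last picture the collar is on the lug and the grip bar runs along deck y. The head under the deck was not seen directly; I take it as crosswise because it is parallel to the grip bar.

**Other things:** No move was aimed at the dishes, bottle or beaker. The dishes and bottle look unmoved in the last pictures, by eye; I did not re-check the beaker.

**Disagreements:** The lower-stop contact came about 1–2 mm lower along the slope than my first camera fit predicted. In the last view the rack edge also measured about 0.8 mm past the stop face. I put both down to the calibration error. The visible deck end also did not match the extent I had assumed, so I aimed for the measured slot instead.

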